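# Fetch the fittings tub from behind the glue and jar, snap it shut

### The job

The open tub of brass fittings is wanted with the job, but the glue bottle and the amber jar stand in its way: first stand both of them on the plywood drip board, then lift the tub out of the shelf tray and set it flat in the empty bay of the job tray. Press its blue lid on until both end clips snap home, and stand the bottle and the jar back in the shelf tray, each in its own old place. Set things down rather than drop them, keep bottle, jar and tub upright, and leave the sanding block, rasp and try square alone.

Things in the scene. Friction and masses are not known exactly. Their poses are not given: they have to be found in the camera images.
- glue_bottle: Cream glue bottle, blue band, orange screw cap, round, 127 mm tall: body 56 mm diameter up to 78 mm, shoulder, cap 34 mm diameter from 98 to 127 mm (grip there). Loose, about 0.26 kg. Origin: centre of its underside, z up. Starts beside the jar in the shelf tray, left or right, 80 mm between centres (22 mm between sides).
- amber_jar: Amber-brown jar, white label, round, 100 mm tall: body 59 mm diameter, black lid 60 mm diameter from 78 to 100 mm (grip there). Loose, about 0.30 kg. Origin: centre of its underside, z up. It and the bottle stand about 8 mm in front of the tub, each on a dark stain ring on the tray floor.
- fittings_tub: Milky-white open tub of brass fittings (filled to 22 mm), 56 (its x) x 116 (its y) x 50 mm high, 0.22 kg, loose. Flat long sides, to grip across the 56 mm; rim bevelled inwards over the top 4 mm; a catch lip across each short end, 39 mm up, 2.5 mm proud. Fingers fit in front of it only once bottle and jar are gone. Origin: centre of its underside, z up.
- tub_lid: Blue snap lid, right way up on the bench, 0.06 kg, 62.6 (its x) x 129 mm (y, over the 2 sprung end clips). Origin at the clips' lower edges; skirt 11 to 22 mm above it, flat top 25 mm; grip across the skirt. It fits round the tub's rim, 1.3 mm play, led in by the bevel, either way round; clips catch 7 mm too high, snap past at 10 to 13 N down. Home: origin 28 mm above the tub's, same axis.
- shelf_tray: Fixed low brown wooden tray, 172 (its x) x 200 mm (its y); floor 8 mm and edges (10 mm thick) 22 mm above the bench. x points away from the robot: bottle and jar stand at about x = -37, y = +40 and -40 mm; the tub behind them at about x = +31 mm, its long side along y. Origin: centre of its underside, z up.
- job_tray: Fixed light pine tray, left or right of the shelf tray. Near bay empty, 86 (x) x 152 mm (y) inside, floor 6 mm, edges 22 mm above the bench; the tub goes there, long side along y. Far bay full of bored grille panels. Origin: at bench level under the middle of the empty bay; x towards the panels, z up. Tray: x -49 to +142, y -82 to +82 mm.
- drip_board: Fixed plywood offcut with glue spots, on the other side of the shelf tray from the job tray: 130 (its x) x 200 mm (its y), 12 mm thick. Bottle and jar fit on it side by side, say at y = +50 and -50 mm. Origin: centre of its underside, z up.
- sanding_block: Bystander: cork sanding block with brown abrasive foot, 66 x 116 x 32 mm, loose. Origin: centre of its underside.
- rasp: Bystander: rasp with a dark wooden handle, 260 mm long, 26 mm wide and high, loose. Origin: underside, where blade (+x, 150 mm) and handle (-x, 110 mm) meet.
- try_square: Bystander: try square, dark wooden stock 90 mm along x and steel blade 120 mm towards +y, 16 mm high, loose. Origin: underside of the stock's middle.
There are look-alikes about, which are no part of the job. Of the things that look like the tub_lid, the smallest one is meant.

How it is judged (in metres and radians):
On the way, in this order (a step that is already met when the one before it is completed fails the run):
1. bottle and jar both stand, released, on the drip board, while the tub is still in its place in the shelf tray (x of glue_bottle in the frame of drip_board between -0.062 and 0.062 m and y of glue_bottle in the frame of drip_board between -0.097 and 0.097 m and z of glue_bottle in the frame of drip_board between 0.008 and 0.016 m and angle between each of glue_bottle, amber_jar's own z axis and vertical below 0.1 rad and contact force between the fingers and glue_bottle below 0.2 N and x of amber_jar in the frame of drip_board between -0.062 and 0.062 m and y of amber_jar in the frame of drip_board between -0.097 and 0.097 m and z of amber_jar in the frame of drip_board between 0.008 and 0.016 m and contact force between the fingers and amber_jar below 0.2 N and distance of fittings_tub from where it was at the start of the episode below 0.03 m), for 0.2 s.
2. the tub stands flat in the empty bay of the job tray (x of fittings_tub in the frame of job_tray between -0.018 and 0.018 m and y of fittings_tub in the frame of job_tray between -0.022 and 0.022 m and z of fittings_tub in the frame of job_tray between 0.002 and 0.01 m and angle between fittings_tub's own z axis and vertical below 0.06 rad and angle between the y axis of fittings_tub and the y axis of job_tray, either way round below 0.35 rad), for 0.2 s.
At the end, for the whole second after the job is handed in: Bottle and jar upright within 15 mm of where each stood at the start; tub flat in the bay of the job tray, lengthwise (within 0.35 rad); lid snapped home (origin 25 to 30.5 mm above the tub's, centred within 3 mm, parallel within 0.04 rad); all released and at rest (all of step 2 and distance of each of glue_bottle, amber_jar from where it was at the start of the episode below 0.015 m and angle between each of glue_bottle, amber_jar's own z axis and vertical below 0.06 rad and x of tub_lid in the frame of fittings_tub between -0.003 and 0.003 m and y of tub_lid in the frame of fittings_tub between -0.003 and 0.003 m and z of tub_lid in the frame of fittings_tub between 0.025 and 0.0305 m and angle between the z axis of tub_lid and the z axis of fittings_tub, either way round below 0.04 rad and linear speed of each of glue_bottle, amber_jar, fittings_tub, tub_lid below 0.02 m/s); the robot touches nothing.
It fails at once if bottle, jar or tub is tipped over (more than 0.5 rad) (angle between any of glue_bottle, amber_jar, fittings_tub's own z axis and vertical above 0.5 rad).
It fails at once if bottle, jar or tub is dropped: it moves faster than 0.55 m/s with its underside lower than 30 mm above the bench ((linear speed of glue_bottle above 0.55 m/s and height (world z) of glue_bottle below 0.03 m) or (linear speed of amber_jar above 0.55 m/s and height (world z) of amber_jar below 0.03 m) or (linear speed of fittings_tub above 0.55 m/s and height (world z) of fittings_tub below 0.03 m)).
It fails at once if a bystander (sanding block, rasp, try square) is moved by more than 20 mm (distance of any of sanding_block, rasp, try_square from where it was at the start of the episode above 0.02 m).
It also fails if it takes over 147 s, if anything falls off the work surface, if the arm or the gripper's body presses on something with over 40 N, if the wrist force passes 120 N, or if a joint passes its speed limit or range.

### The arm

A 6-joint arm with a two-finger parallel gripper is mounted at the origin on the work surface. World frame = base frame: x ahead of the robot, y to its left, z up, the work surface at z = 0. Lengths are in mm, angles in rad, forces in N, time in s.
With the tool pointing down it reaches from about 300 to 875 mm from the base axis. Payload 6.4 kg.
Tool frame: the origin (TCP) lies at the very end of the fingers, on their centre line; the grasp point (between the pads) lies 19 mm behind it; z points along the fingers, y is the line along which they close (so a half turn about z gives the same grasp; the last joint's range is limited). The gripper opens to 88 mm and grips with 3 to 60 N. Pads are 18 mm wide; open, the fingers measure 123 mm over their backs; the gripper's body (75 mm by 187 mm) begins 45 mm behind the grasp point.
Start: joints at [-1.398, 0.181, 1.607, -0, 1.354, -0.206], TCP at [212.655, -534.246, 238.714] pointing down, gripper open.
Joint ranges: [-2.99, 2.99], [-0.89, 2.07], [0.3, 2.58], [-1.14, 4.28], [0, 2.63], [-3.12, 3.12]. Speed limits (rad/s): [2.57, 2.57, 3.01, 3.14, 3.14, 3.14].

### API

Orientations are given as [roll, pitch, yaw] about the fixed x, y, z axes, in that order (R = Rz(yaw) Ry(pitch) Rx(roll)).
In Python, from station import env, eyes gives the robot as it stands. The module is installed in compiled form; this text tells all that it offers.
- The arm moves only by the tool carry_out, never from a script. Its argument "motion" is a list of rows, each a list of 7 numbers: the turn, a rotation vector about the tool's x, y, z in degrees, then the shift along the tool's x, y, z in cm, then the finger opening in cm, from 0 to 8.81. In form: [[rx, ry, rz, tx, ty, tz, jaw], ...]. A call has exactly 5 rows; each row shifts and turns the commanded pose from where the row before left it, along the tool's axes as they then stand; what a row does not reach is not made up. A row lasts 1/10 s, in which the tool goes at most 50 mm and 8.59 degrees, less where a joint would pass 70% of its speed; a pose out of reach is approached as far as the arm can. A call is refused whole if a number of a shift passes 5 or a number of a turn 8.59, either way. A call with a gripper value outside its range is refused whole. The fingers move at their own pace and stop on an object; the grip force is fixed at half the most. Time passes only in rows, so rows that do not move let the fingers close, or fill a call up. It gives the time, the measured TCP pose, the force, the opening and the grip force at its end, in the units of the state.
- env.observe(): the state, without advancing time (a new reading comes with each control period).
- eyes.snapshot(name): name is "side" or "top" or "wrist"; returns the picture (384x512x3 uint8, red, green, blue); there is no depth.
- eyes.camera_info(name): a dict with "mtx" (3x3 intrinsics, pixels), "R" (3x3) and "t" (3): a world point X has camera coordinates R X + t. Camera axes: x right, y down, z forward; pixel columns grow to the right and rows downward; lengths in mm; the calibration is good to about 2 mm. A picture is of the moment at which its call begins: read the wrist's pose just before it. camera_info takes no time and is no camera call; for the wrist camera it gives the pose at the moment of the call.
- env.job_done(): hands the job in; it is judged then, once.
The state is a dict: "clock": time; "qpos": joint angles; "qvel": joint speeds; "joint_efforts": joint torques, N m; "position": TCP position; "tool_rot": TCP orientation; "contact_force": force on the tool from outside, world axes, zero at the start; "wrist_torque": the same for the moment, N m; "opening": opening from 0.0 (shut) to 1.0 (fully open); "gripper_force": force on a finger pad.
Only numpy, scipy, OpenCV 4.12 (cv2) and the standard library are available. Lean on these libraries where they do the work, as an engineer would, in place of code of your own. Each camera call takes 0.05 s, during which the arm holds its last target. There are 200 camera calls.

## Working session

There is one attempt and no reset: what is moved stays moved. The work goes in short steps, Python scripts to look and compute and a tool call to move; the robot and the scene stay as the last step left them, time stands still between calls to the robot, and variables do not carry over. Pictures are saved under pics/ and viewed, at most 16 in all, crops included, and the job is handed in when it is done.

Besides the shell and the picture viewer there is one more tool, called after "Emit:" as name(argument=value, ...) on one line, values as JSON. carry_out: Moves the arm, as the interface text tells. Its arguments: {"type":"object","properties":{"motion":{"type":"array"}},"required":["motion"]}

```bash
mkdir -p pics; ls
python3 - <<'E'
from station import env, eyes
import cv2
print(env.observe())
for n in ("side","top","wrist"):
    i=eyes.camera_info(n); print(n,i)
    im=eyes.snapshot(n); cv2.imwrite(f"pics/{n}0.png",cv2.resize(im[:,:,::-1],(800,600),interpolation=cv2.INTER_CUBIC))
    cv2.imwrite(f"pics/{n}0_raw.png",im[:,:,::-1])
E
```

```text
pics
{'clock': 0.0, 'qpos': array([-1.39831414e+00,  1.81529570e-01,  1.60801114e+00,  3.18431936e-05,
        1.35379879e+00, -2.06305484e-01]), 'qvel': array([ 0.00057389, -0.00111758,  0.00122783, -0.00071506, -0.00154762,
       -0.00031273]), 'joint_efforts': array([ 6.36742079e-04, -4.33870268e+01, -3.41839743e+01,  7.01063289e-02,
        3.84592800e-02, -1.30756926e-04]), 'position': array([ 212.55991068, -533.68969076,  237.81508057]), 'tool_rot': array([-3.13988922e+00, -3.88257342e-04,  3.78780455e-01]), 'contact_force': array([-0.16286752, -0.5377748 , -0.25194515]), 'wrist_torque': array([-0.0249072 ,  0.03264113,  0.1026978 ]), 'gripper_force': 0.0, 'opening': 0.9988519961183593}
side {'mtx': array([[392.02456338,   0.        , 255.46989175],
       [  0.        , 392.02456338, 187.17590785],
       [  0.        ,   0.        ,   1.        ]]), 'R': array([[ 0.9753921 , -0.21989252, -0.01604786],
       [-0.17766448, -0.74080139, -0.64780292],
       [ 0.13055874,  0.63471299, -0.76163891]]), 't': array([-469.44281975,   64.09381352, 1351.15998321])}
top {'mtx': array([[449.0718164 ,   0.        , 242.22658307],
       [  0.        , 449.0718164 , 191.44481729],
       [  0.        ,   0.        ,   1.        ]]), 'R': array([[-0.02289058, -0.99964639, -0.01353238],
       [-0.99307314,  0.02429627, -0.11495835],
       [ 0.11524649,  0.01080718, -0.99327813]]), 't': array([ -45.54819202,  503.28946765, 1369.05183065])}
wrist {'mtx': array([[328.00485252,   0.        , 257.30213653],
       [  0.        , 328.00485252, 184.25250669],
       [  0.        ,   0.        ,   1.        ]]), 'R': array([[ 0.37016641, -0.92896368, -0.00181933],
       [-0.8930861 , -0.35640786,  0.27453717],
       [-0.25568348, -0.09999962, -0.96157477]]), 't': array([-573.96849216,  -37.44024933,  388.35631344])}
```

View pics/top0.png

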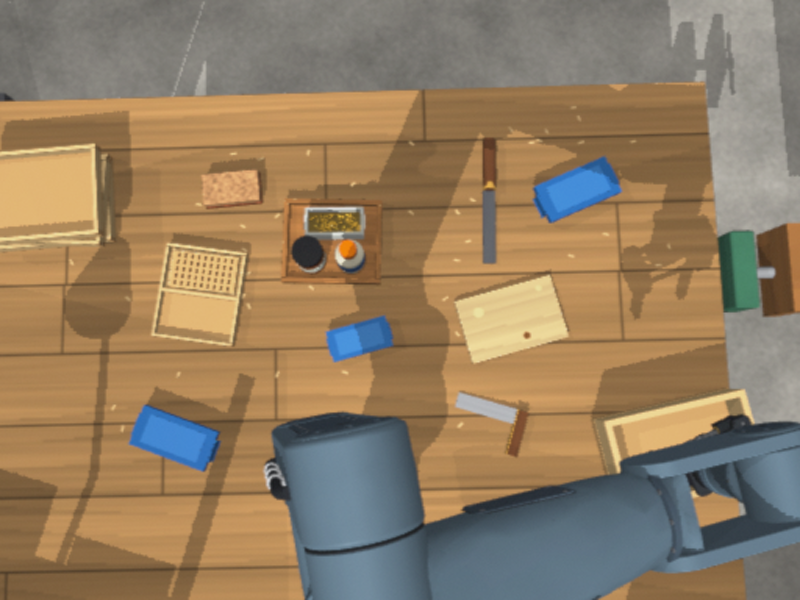

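View pics/side0.png

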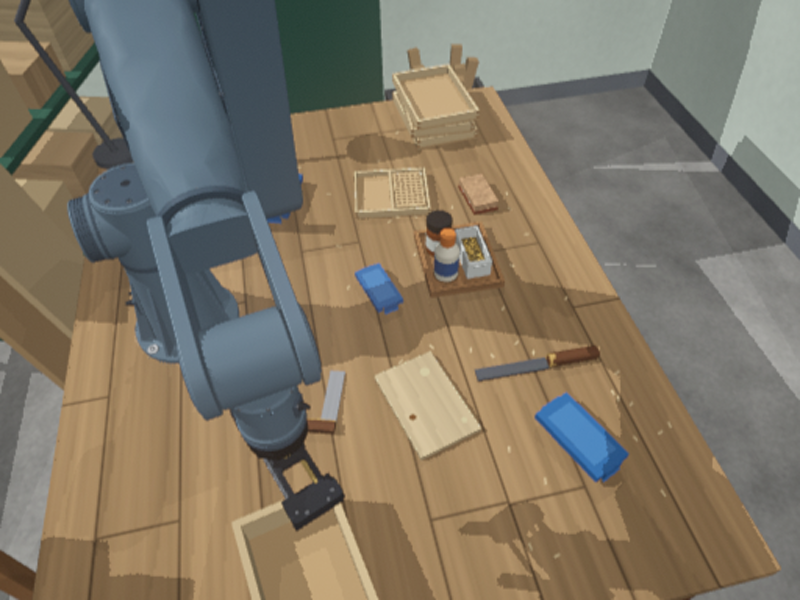

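Top view (800-px scale): the shelf tray is at (332,241), with the jar at (308,252), bottle at (348,250) and tub at (335,221). The job tray's empty bay is at (198,316) and the drip board at (512,318). Lid candidates are the blue ones at (360,338), (578,190) and (175,437); the one at (360,338) looks smallest. Next I work out rough positions and sizes.

```bash
cat > h.py <<'E'
import numpy as np, cv2, json
from station import env, eyes
from scipy.spatial.transform import Rotation as Ro
def plane(info,px,z,scale=1.0):
    """raw pixel/scale -> world point on height z"""
    p=np.array([px[0]/scale,px[1]/scale,1.]); R,t=info["R"],info["t"]
    c=-R.T@t; d=R.T@np.linalg.solve(info["mtx"],p); return c+d*(z-c[2])/d[2]
def tri(obs):
    """obs: list of (info,px): least squares ray crossing; returns point, rms miss"""
    A=np.zeros((3,3));b=np.zeros(3);L=[]
    for i,px in obs:
        c=-i["R"].T@i["t"]; d=i["R"].T@np.linalg.solve(i["mtx"],[px[0],px[1],1.]); d/=np.linalg.norm(d)
        P=np.eye(3)-np.outer(d,d);A+=P;b+=P@c;L.append((P,c))
    x=np.linalg.solve(A,b); return x,np.sqrt(np.mean([np.sum((P@(x-c))**2) for P,c in L]))
def proj(i,X):
    p=i["mtx"]@(i["R"]@np.asarray(X,float)+i["t"]); return p[:2]/p[2]
def shot(name,tag):
    i=eyes.camera_info(name); im=eyes.snapshot(name)[:,:,::-1]; cv2.imwrite(f"pics/{tag}.png",im)
    json.dump({k:np.asarray(v).tolist() for k,v in i.items()},open(f"pics/{tag}.json","w")); return i,im
def load(tag):
    return {k:np.array(v) for k,v in json.load(open(f"pics/{tag}.json")).items()}
def pose():
    o=env.observe(); return o["position"],o["tool_rot"]
def go(target,yaw=None):
    """print the shift (cm, present tool axes) and turn needed"""
    p,r=pose(); R=Ro.from_euler("xyz",r).as_matrix(); d=R.T@(np.array(target)-p)/10
    print("pos",p.round(1),"rpy",r.round(4),"shift cm",d.round(2),end=" ")
    if yaw is not None:
        v=(Ro.from_matrix(R).inv()*Ro.from_euler("xyz",[np.pi,0,yaw])).as_rotvec(degrees=True)
        print("turn deg",v.round(2),"after turn shift",(Ro.from_euler("xyz",[np.pi,0,yaw]).as_matrix().T@(np.array(target)-p)/10).round(2),end="")
    print()
E
python3 - <<'E'
from h import *
T=eyes.camera_info("top");S=eyes.camera_info("side");s=1.5625
for n,z,pts in [("shelf edge",22,[(286,199),(382,201),(379,283),(281,282)]),("job edge",22,[(167,243),(247,250),(234,347),(152,336)]),
 ("board",12,[(456,300),(549,273),(569,335),(475,363)]),("lid small",25,[(327,335),(385,318),(392,345),(337,361)]),("lid R",25,[(534,188),(607,158),(621,188),(552,222)]),("lid L",25,[(147,406),(219,436),(210,471),(131,437)]),
 ("jar top",100,[(308,250)]),("cap",127,[(348,248)]),("tub rim",50,[(305,207),(363,207),(363,235),(306,235)]),("square",16,[(457,394),(513,455),(527,403)]),("rasp",20,[(489,138),(489,262)]),("block",32,[(203,172),(260,205)])]:
    P=np.array([plane(T,p,z,s) for p in pts]); print(n,P[:,:2].round(0).tolist(),"mean",P.mean(0).round(0)[:2],
      "sides",[round(float(np.linalg.norm(P[i]-P[i-1]))) for i in range(len(P))])
print("jar tri",tri([(T,np.array([308,241])/s),(S,np.array([438,214])/s)]))
i=eyes.camera_info("wrist");c=-i["R"].T@i["t"];p,r=pose();R=Ro.from_euler("xyz",r).as_matrix()
print("cam in tool",R.T@(c-p),"axes in tool",(R.T@i["R"].T).round(2).tolist())
E
```

```text
shelf edge [[713.0, 126.0], [704.0, -69.0], [535.0, -59.0], [542.0, 138.0]] mean [624.  34.] sides [171, 196, 168, 197]
job edge [[628.0, 369.0], [609.0, 206.0], [414.0, 232.0], [440.0, 397.0]] mean [523. 301.] sides [190, 164, 197, 166]
board [[498.0, -213.0], [549.0, -403.0], [423.0, -436.0], [371.0, -247.0]] mean [ 460. -325.] sides [131, 196, 130, 196]
lid small [[433.0, 47.0], [464.0, -70.0], [410.0, -82.0], [381.0, 27.0]] mean [422. -19.] sides [55, 120, 55, 113]
lid R [[722.0, -378.0], [780.0, -529.0], [717.0, -554.0], [650.0, -411.0]] mean [ 717. -468.] sides [78, 162, 68, 158]
lid L [[302.0, 404.0], [240.0, 261.0], [173.0, 279.0], [242.0, 434.0]] mean [239. 344.] sides [67, 155, 69, 170]
jar top [[591.0, 74.0]] mean [591.  74.] sides [0]
cap [[588.0, -4.0]] mean [588.  -4.] sides [0]
tub rim [[688.0, 85.0], [685.0, -31.0], [628.0, -30.0], [631.0, 83.0]] mean [658.  27.] sides [57, 116, 57, 113]
square [[311.0, -208.0], [190.0, -313.0], [290.0, -345.0]] mean [ 264. -289.] sides [139, 160, 105]
rasp [[831.0, -292.0], [573.0, -281.0]] mean [ 702. -287.] sides [258, 258]
block [[771.0, 294.0], [699.0, 178.0]] mean [735. 236.] sides [137, 137]
jar tri (array([595.99271476,  71.37186648, 128.40535004]), np.float64(7.015574939507787))
cam in tool [ 7.07748369e+01 -9.63134124e-02 -1.44761189e+02] axes in tool [[0.0, -0.96, -0.27], [1.0, 0.0, -0.0], [0.0, -0.27, 0.96]]
```

Sizes fit: the blue lid at (360,338) measures about 56x117, the other two about 160x70, so the small one is mine. Next I bring the wrist camera over the shelf tray.

Emit:
carry_out(motion=[[0, 0, 7.2, 0, 0, 0, 8.8], [0, 0, 7.2, 0, 0, 0, 8.8], [0, 0, 7.2, 0, 0, 0, 8.8], [0, 0, 0, 2.7, -3.9, 0, 8.8], [0, 0, 0, 2.7, -3.9, 0, 8.8]])

```text
clock: 0.65
position: [266.3, -455.6, 238.1]
tool_rot: [-3.141, 0.0, -0.001]
contact_force: [0.6, -0.5, 0.5]
opening: 0.998
gripper_force: 0.0
```

Emit:
carry_out(motion=[[0, 0, 0, 2.7, -3.9, 0, 8.8], [0, 0, 0, 2.7, -3.9, 0, 8.8], [0, 0, 0, 2.7, -3.9, 0, 8.8], [0, 0, 0, 2.7, -3.9, 0, 8.8], [0, 0, 0, 2.7, -3.9, 0, 8.8]])

```text
clock: 1.15
position: [401.8, -259.1, 238.7]
tool_rot: [3.142, -0.0, 0.001]
contact_force: [0.5, -0.6, 0.1]
opening: 1.001
gripper_force: 0.0
```

Emit:
carry_out(motion=[[0, 0, 0, 2.7, -3.9, 0, 8.8], [0, 0, 0, 2.7, -3.9, 0, 8.8], [0, 0, 0, 2.7, -3.9, 0, 8.8], [0, 0, 0, 2.7, -3.9, 0, 8.8], [0, 0, 0, 2.7, -3.9, 0, 8.8]])

```text
clock: 1.65
position: [536.5, -63.7, 238.6]
tool_rot: [3.141, 0.0, 0.002]
contact_force: [1.0, -0.7, -0.2]
opening: 1.002
gripper_force: 0.0
```

Run:
```python
from h import *
shot("wrist","w1"); i,im=shot("top","t1"); go([640,90,238],0)
```

```text
pos [537.6 -60.9 238.5] rpy [-3.14e+00 -6.00e-04  7.60e-03] shift cm [ 10.35 -15.01   0.08] turn deg [-0.09 -0.03  0.44] after turn shift [ 10.24 -15.09   0.05]
```

Emit:
carry_out(motion=[[0, 0, 0, 2.7, -3.9, 0, 8.8], [0, 0, 0, 2.7, -3.9, 0, 8.8], [0, 0, 0, 2.7, -3.9, 0, 8.8], [0, 0, 0, 2.7, -3.9, 0, 8.8], [0, 0, 0, 0, 0, 0, 8.8]])

```text
clock: 2.25
position: [644.9, 94.6, 237.5]
tool_rot: [-3.14, 0.001, 0.006]
contact_force: [-0.1, -0.4, -0.6]
opening: 0.997
gripper_force: 0.0
```

Run:
```python
from h import *
a=cv2.imread("pics/w1.png"); i,im=shot("wrist","w2"); go([640,90,238],0)
cv2.imwrite("pics/both.png",cv2.resize(np.vstack([a,im]),(448,600)) if 0 else im)
e=lambda m:cv2.resize(m,(800,600),interpolation=cv2.INTER_CUBIC)
cv2.imwrite("pics/w1e.png",e(a));cv2.imwrite("pics/w2e.png",e(im))
```

```text
pos [643.8  92.4 237.5] rpy [-3.1416e+00  1.6000e-03  5.1000e-03] shift cm [-0.38  0.23 -0.05] turn deg [-0.    0.09  0.29] after turn shift [-0.38  0.24 -0.05]
```

View pics/w1e.png

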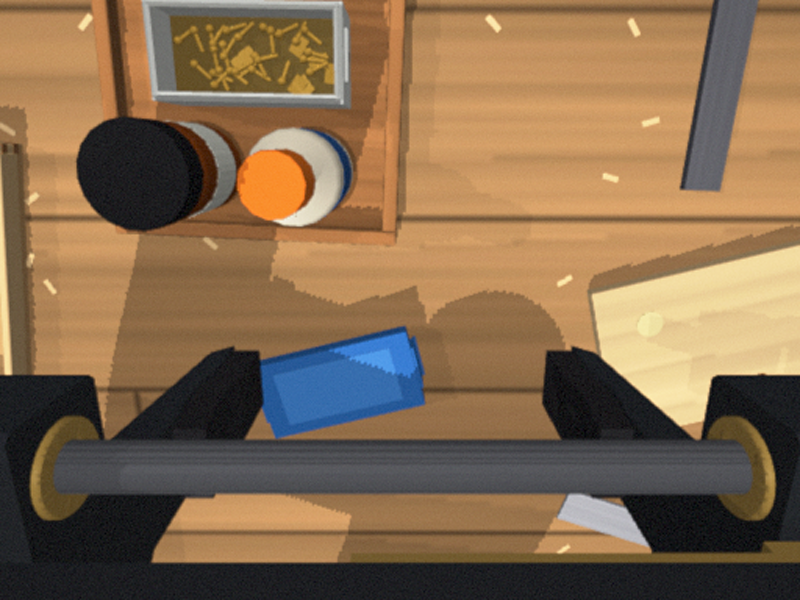

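View pics/w2e.png

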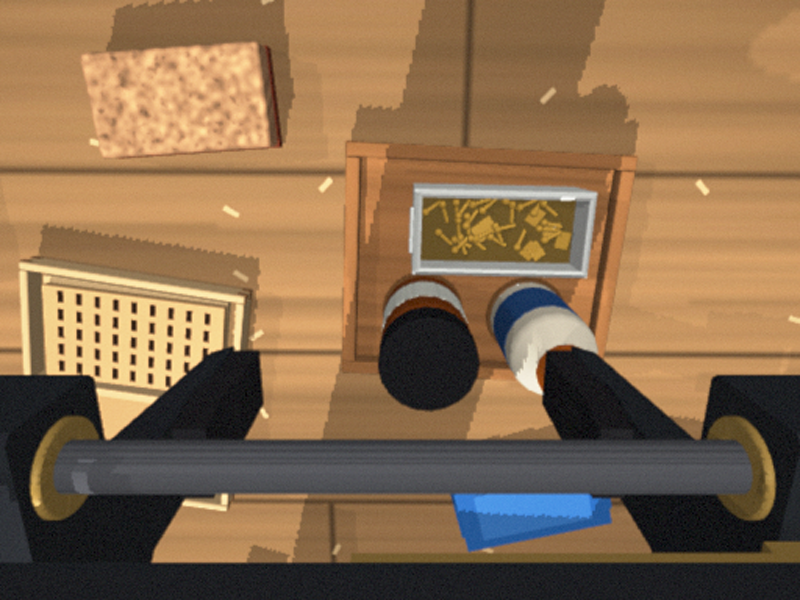

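w1 (scaled px): jar lid centred at (140,173), orange cap at (272,185), lid at (343,382), with its clips at the two short ends. w2: jar lid at (428,358); tub rim corners at (415,185), (597,191), (586,277) and (412,273); finger hides the cap.

Run:
```python
from h import *
s=1.5625
T=eyes.camera_info("top");S=eyes.camera_info("side");a=load("w1");b=load("w2");q=lambda x,y:np.array([x,y])/s
# top crop of bottle/jar measured by colour
im=cv2.imread("pics/top0_raw.png");hsv=cv2.cvtColor(im,cv2.COLOR_BGR2HSV)
def cen(path,box,lo,hi):
    h=cv2.cvtColor(cv2.imread(path),cv2.COLOR_BGR2HSV);m=cv2.inRange(h,lo,hi)
    k=np.zeros_like(m);x0,y0,x1,y1=[int(v/s) for v in box];k[y0:y1,x0:x1]=m[y0:y1,x0:x1]
    c=max(cv2.findContours(k,0,2)[0],key=cv2.contourArea);return np.array(cv2.minEnclosingCircle(c)[0]),cv2.minEnclosingCircle(c)[1],cv2.minAreaRect(c)
jt=cen("pics/top0_raw.png",(285,225,335,280),(0,0,0),(179,255,45));ja=cen("pics/w1.png",(60,105,225,240),(0,0,0),(179,255,45));jb=cen("pics/w2.png",(370,295,490,420),(0,0,0),(179,255,45))
ct=cen("pics/top0_raw.png",(330,230,375,280),(5,180,150),(18,255,255));ca=cen("pics/w1.png",(230,140,320,230),(5,180,150),(18,255,255))
cs=cen("pics/side0_raw.png",(430,225,470,250),(3,160,120),(18,255,255))
for n,v in zip("jt ja jb ct ca cs".split(),(jt,ja,jb,ct,ca,cs)): print(n,(v[0]*s).round(1),round(v[1]*s,1))
print("jar",tri([(T,jt[0]),(a,ja[0]),(b,jb[0])]),tri([(a,q(140,173)),(b,q(428,358))]))
print("cap",tri([(T,ct[0]),(a,ca[0])]))
for n,v in (("jar",(a,ja[0],100)),("jarb",(b,jb[0],100)),("cap",(a,ca[0],127))): print(n,plane(*v))
R=[plane(b,q(*p),50) for p in((415,185),(597,191),(586,277),(412,273))];print("tub",np.mean(R,0),np.round(R,0))
print("tub h",tri([(b,q(412,273)),(a,q(150,97))]),tri([(b,q(586,277)),(a,q(342,104))]))
l=cen("pics/w1.png",(230,310,440,445),(100,100,60),(125,255,255));print("lid",(np.array(l[2][0])*s),np.array(l[2][1])*s,l[2][2])
P=[plane(a,p,20)[:2] for p in cv2.boxPoints(l[2])];print(np.round(P,0),np.mean(P,0))
for p in ((349,145),(634,157),(605,380),(345,373)):print("shelf",plane(b,q(*p),22).round(0)[:2])
```

```text
jt [305.5 247.7] 11.7
ja [140.2 171.3] 64.4
jb [427.5 358. ] 51.4
ct [346.7 248.1] 8.7
ca [271.2 183. ] 36.1
cs [447.2 236.5] 9.5
jar (array([593.2131408 ,  78.31658292, 102.69072476]), np.float64(2.063021159824416)) (array([590.44376751,  79.06989423,  97.97777789]), np.float64(0.1433375961550395))
cap (array([587.43246114,  -1.15976304, 132.79987784]), np.float64(0.6886076309992823))
jar [591.34751453  77.92186497 100.        ]
jarb [591.44156631  79.43234907 100.        ]
cap [587.37476972   0.86997955 127.        ]
tub [658.60407015  29.38372643  50.        ] [[689.  87.  50.]
 [686. -29.  50.]
 [629. -28.  50.]
 [631.  88.  50.]]
tub h (array([632.40996761,  88.28560888,  55.47652152]), np.float64(0.12157378247797909)) (array([629.32441629, -27.05511483,  52.82183162]), np.float64(0.41371600464962455))
lid [340.22123814 381.58361912] [ 80.34041524 165.59965611] 77.00537872314453
[[445.  53.]
 [475. -71.]
 [410. -86.]
 [376.  44.]] [426.46073348 -15.17612035]
shelf [713. 131.]
shelf [706. -63.]
shelf [540. -62.]
shelf [544. 138.]
```

Two views agree: jar top at (592,78) and cap at (588,-1), 79 mm apart against the stated 80, heights close to 108 and 135, and the tub at (659,30). I'll grip along x (tool yaw about 88°), which puts the fingers clear of the bottle-jar gap and above the tub rim.

Emit:
carry_out(motion=[[0, 0, -8.02, 0, 0, 0, 8.8], [0, 0, -8.02, 0, 0, 0, 8.8], [0, 0, -8.02, 0, 0, 0, 8.8], [0, 0, -8.02, 0, 0, 0, 8.8], [0, 0, -8.02, 0, 0, 0, 8.8]])

```text
clock: 2.8
position: [642.8, 88.7, 238.6]
tool_rot: [-3.142, 0.001, 0.706]
contact_force: [1.2, -0.1, -0.1]
opening: 0.999
gripper_force: 0.0
```

Emit:
carry_out(motion=[[0, 0, -8.02, 0, 0, 0, 8.8], [0, 0, -8.02, 0, 0, 0, 8.8], [0, 0, -8.02, 0, 0, 0, 8.8], [0, 0, -8.02, 0, 0, 0, 8.8], [0, 0, -8.02, 0, 0, 0, 8.8]])

```text
clock: 3.3
position: [642.8, 88.6, 238.7]
tool_rot: [-3.141, 0.001, 1.406]
contact_force: [0.4, 0.8, 0.1]
opening: 0.996
gripper_force: 0.0
```

Emit:
carry_out(motion=[[0, 0, -8.02, 0, 0, 0, 8.8], [0, 0, 0, -3.1, -1.8, 0, 8.8], [0, 0, 0, -3.1, -1.8, 0, 8.8], [0, 0, 0, -3.2, -1.7, 0, 8.8], [0, 0, 0, 0, 0, 0, 8.8]])

```text
clock: 3.8
position: [585.4, -6.3, 238.6]
tool_rot: [-3.14, 0.002, 1.537]
contact_force: [-0.4, 0.1, 0.7]
opening: 0.994
gripper_force: 0.0
```

Run:
```python
from h import *
i,im=shot("wrist","w3"); go([588,-1.5,107],np.radians(88.3)); cv2.imwrite("pics/w3e.png",cv2.resize(im,(800,600),interpolation=cv2.INTER_CUBIC))
```

```text
pos [586.5  -4.7 238.9] rpy [-3.1413e+00  4.0000e-04  1.5370e+00] shift cm [ 0.33  0.14 13.19] turn deg [-0.02  0.02 -0.24] after turn shift [ 0.32  0.14 13.19]
```

View pics/w3e.png

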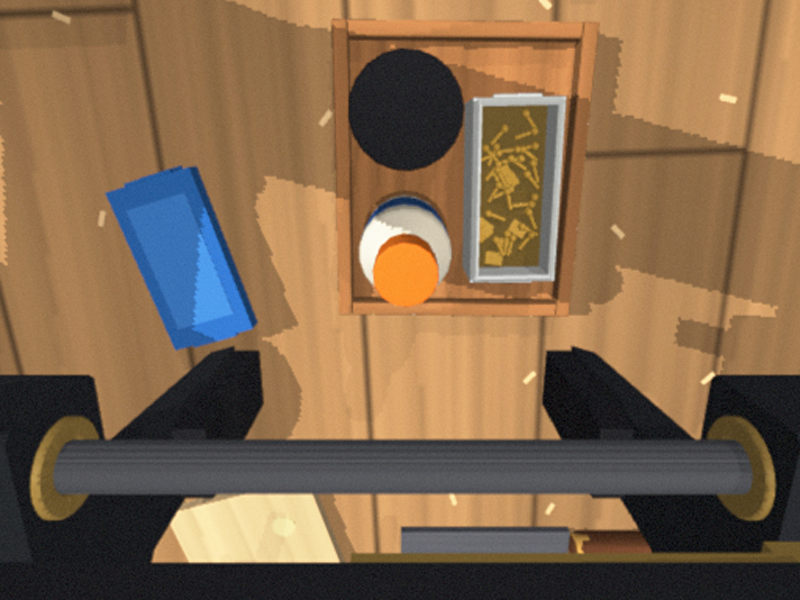

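w3 (scaled px) has everything in one view: cap (406,270), jar lid (406,109), tub rim corners (470,99), (565,98), (556,281) and (469,281), and the lid's top panel around (180,258).

Run:
```python
from h import *
s=1.5625;a=load("w1");b=load("w2");c=load("w3");q=lambda x,y:np.array([x,y])/s
def f(n,info,px,z): print(n,plane(info,q(*px),z).round(1))
f("cap",c,(406,270),135);f("jar",c,(406,109),108);f("cap a",a,(271.5,184),135)
print("cap tri",tri([(a,q(271.5,184)),(c,q(406,270))]));print("jar tri",tri([(a,q(140,172)),(b,q(427.5,358)),(c,q(406,109))]))
for p in ((470,99),(565,98),(556,281),(469,281)): f("tub",c,p,58)
for i,p in enumerate(((408,330),(425,403),(274,436),(262,362))): f("lid a",a,p,22)
# lid top outline in w3 (107,192) (188,168) (256,324) (177,349)
for p in ((107,192),(190,168),(256,324),(177,349)): f("lid c",c,p,22)
print("lid tri",tri([(a,q(408,330)),(c,q(177,349))]))
for p in ((337,21),(598,24),(569,315),(341,314)): f("shelf",c,p,22)
```

```text
cap [587.6   2.6 135. ]
jar [590.2  80.1 108. ]
cap a [587.5  -1.2 135. ]
cap tri (array([587.27712373,   0.69647612, 127.43047591]), np.float64(0.33690902696352687))
jar tri (array([590.46164946,  79.83783132,  97.20535291]), np.float64(0.67430218622891))
tub [628.9  87.3  58. ]
tub [685.5  85.9  58. ]
tub [685.7 -27.3  58. ]
tub [628.6 -25.4  58. ]
lid a [471.  -68.2  22. ]
lid a [410.1 -81.9  22. ]
lid a [380.5  38.4  22. ]
lid a [444.7  43.3  22. ]
lid c [380.8  37.4  22. ]
lid c [441.1  51.7  22. ]
lid c [473.7 -63.4  22. ]
lid c [411.4 -81.5  22. ]
lid tri (array([467.1911037 , -60.91473135,  80.86452285]), np.float64(25.228839746135073))
shelf [548.5 139.5  22. ]
shelf [714.9 132.1  22. ]
shelf [707.4 -64.   22. ]
shelf [537.9 -57.6  22. ]
```

Emit:
carry_out(motion=[[0, 0, 0, 0.5, 0.1, 0, 8.8], [0, 0, 0, 0, 0, 4.0, 8.8], [0, 0, 0, 0, 0, 4.0, 8.8], [0, 0, 0, 0, 0, 3.3, 8.8], [0, 0, 0, 0, 0, 2.0, 8.8]])

```text
clock: 4.35
position: [587.6, 4.7, 102.5]
tool_rot: [-3.138, -0.001, 1.543]
contact_force: [0.4, -1.0, -0.3]
opening: 0.999
gripper_force: 0.0
```

Emit:
carry_out(motion=[[0, 0, 0, 0, 0, 0, 5], [0, 0, 0, 0, 0, 0, 2], [0, 0, 0, 0, 0, 0, 2], [0, 0, 0, 0, 0, 0, 2], [0, 0, 0, 0, 0, 0, 2]])

```text
clock: 4.85
position: [589.8, 3.0, 107.1]
tool_rot: [3.139, 0.0, 1.542]
contact_force: [0.3, -0.4, -0.5]
opening: 0.568
gripper_force: 0.0
```

Emit:
carry_out(motion=[[0, 0, 0, 0, 0, 0, 2], [0, 0, 0, 0, 0, 0, 2], [0, 0, 0, 0, 0, 0, 2], [0, 0, 0, 0, 0, 0, 2], [0, 0, 0, 0, 0, 0, 2]])

```text
clock: 5.35
position: [589.0, 3.0, 106.1]
tool_rot: [3.141, 0.0, 1.542]
contact_force: [-2.0, -0.6, 4.3]
opening: 0.379
gripper_force: 30.0
```

Emit:
carry_out(motion=[[0, 0, 0, 0, 0, -1.5, 2], [0, 0, 0, 0, 0, -3.0, 2], [0, 0, 0, 0, 0, -3.0, 2], [0, 0, 0, 0, 0, -3.0, 2], [0, 0, 0, -2.0, -0.5, 0, 2]])

```text
clock: 5.85
position: [586.3, -15.7, 216.5]
tool_rot: [3.133, 0.001, 1.544]
contact_force: [0.6, -1.5, -1.7]
opening: 0.381
gripper_force: 30.0
```

Emit:
carry_out(motion=[[0, 0, 0, -3.8, -1.05, 0, 2], [0, 0, 0, -3.8, -1.05, 0, 2], [0, 0, 0, -3.8, -1.05, 0, 2], [0, 0, 0, -3.8, -1.05, 0, 2], [0, 0, 0, -3.8, -1.05, 0, 2]])

```text
clock: 6.35
position: [524.6, -206.4, 211.2]
tool_rot: [3.141, -0.0, 1.542]
contact_force: [0.1, -0.4, -2.7]
opening: 0.378
gripper_force: 30.0
```

Emit:
carry_out(motion=[[0, 0, 0, -3.8, -1.05, 0, 2], [0, 0, 0, -3.8, -1.05, 0, 2], [0, 0, 0, -3.8, -1.05, 0, 2], [0, 0, 0, -3.8, -1.05, 0, 2], [0, 0, 0, -1.7, -0.5, 0, 2]])

```text
clock: 6.85
position: [472.0, -375.7, 211.1]
tool_rot: [-3.142, 0.001, 1.539]
contact_force: [0.1, -0.4, -2.6]
opening: 0.377
gripper_force: 30.0
```

Emit:
carry_out(motion=[[0, 0, 0, 0, 0, 1.5, 2], [0, 0, 0, 0, 0, 3.0, 2], [0, 0, 0, 0, 0, 3.0, 2], [0, 0, 0, 0, 0, 1.5, 2], [0, 0, 0, 0, 0, 0.5, 2]])

```text
clock: 7.35
position: [472.8, -370.1, 113.0]
tool_rot: [-3.139, -0.004, 1.543]
contact_force: [-0.4, -0.3, -1.2]
opening: 0.376
gripper_force: 30.0
```

Run:
```python
from h import *
o=env.observe();print(o["contact_force"],o["opening"]);go([473,-373,110],1.542)
i,im=shot("top","t2");i2,im2=shot("wrist","w4");cv2.imwrite("pics/t2e.png",np.hstack([cv2.resize(im[120:300,130:390],(400,300)),cv2.resize(im2,(400,300))]))
```

```text
[-0.414615   -0.31375546 -1.22436381] 0.3764930408826892
pos [ 472.8 -370.1  113. ] rpy [-3.1385 -0.0039  1.5427] shift cm [-0.29  0.03  0.3 ] turn deg [-0.18 -0.22  0.04] after turn shift [-0.29  0.03  0.3 ]
```

View pics/t2e.png

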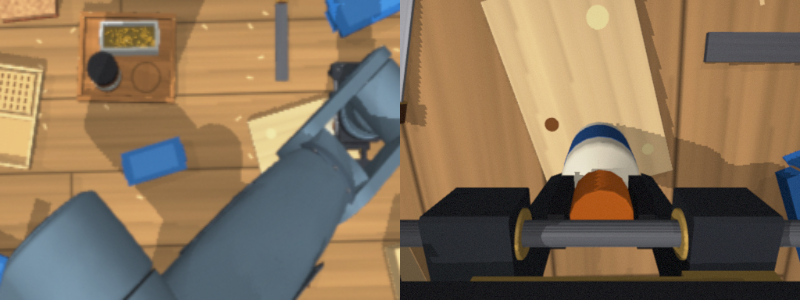

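Left (top): bottle's stain ring is exposed at (146,77) and jar and tub are untouched. Right (wrist): bottle hangs over the board with its foot inside the edges, (563-635) against (541-672). I lower it gently.

Emit:
carry_out(motion=[[0, 0, 0, 0, 0, 0.1, 2], [0, 0, 0, 0, 0, 0.1, 2], [0, 0, 0, 0, 0, 0, 2], [0, 0, 0, 0, 0, 0, 2], [0, 0, 0, 0, 0, 0, 2]])

```text
clock: 7.95
position: [473.5, -372.9, 114.1]
tool_rot: [3.141, 0.001, 1.541]
contact_force: [0.6, -0.1, -2.4]
opening: 0.378
gripper_force: 30.0
```

Emit:
carry_out(motion=[[0, 0, 0, 0, 0, 0.2, 2], [0, 0, 0, 0, 0, 0.1, 2], [0, 0, 0, 0, 0, 0.05, 2], [0, 0, 0, 0, 0, 0, 2], [0, 0, 0, 0, 0, 0, 2]])

```text
clock: 8.45
position: [473.4, -372.7, 110.2]
tool_rot: [-3.142, -0.0, 1.542]
contact_force: [-0.2, 0.5, -2.5]
opening: 0.377
gripper_force: 30.0
```

Emit:
carry_out(motion=[[0, 0, 0, 0, 0, 0.05, 2], [0, 0, 0, 0, 0, 0, 2], [0, 0, 0, 0, 0, 0, 2], [0, 0, 0, 0, 0, 0, 2], [0, 0, 0, 0, 0, 0, 2]])

```text
clock: 8.95
position: [473.5, -372.9, 110.1]
tool_rot: [3.141, 0.0, 1.541]
contact_force: [-2.2, 0.2, 3.0]
opening: 0.38
gripper_force: 30.0
```

Contact at +3 N. I release, rise and go to the jar.

Emit:
carry_out(motion=[[0, 0, 0, 0, 0, 0, 4.5], [0, 0, 0, 0, 0, 0, 6], [0, 0, 0, 0, 0, 0, 8.8], [0, 0, 0, 0, 0, 0, 8.8], [0, 0, 0, 0, 0, 0, 8.8]])

```text
clock: 9.45
position: [473.4, -372.6, 109.6]
tool_rot: [3.142, -0.0, 1.542]
contact_force: [-0.1, -0.4, -0.1]
opening: 0.81
gripper_force: 0.0
```

Emit:
carry_out(motion=[[0, 0, 0, 0, 0, -2, 8.8], [0, 0, 0, 0, 0, -3.0, 8.8], [0, 0, 0, 0, 0, -4.0, 8.8], [0, 0, 0, 0, 0, -3.0, 8.8], [0, 0, 0, 4.5, 1.0, 0, 8.8]])

```text
clock: 9.95
position: [485.9, -333.6, 235.5]
tool_rot: [3.134, 0.009, 1.536]
contact_force: [0.7, -0.3, 0.1]
opening: 0.999
gripper_force: 0.0
```

Emit:
carry_out(motion=[[0, 0, 0, 4.6, 1.04, 0, 8.8], [0, 0, 0, 4.6, 1.04, 0, 8.8], [0, 0, 0, 4.6, 1.04, 0, 8.8], [0, 0, 0, 4.6, 1.04, 0, 8.8], [0, 0, 0, 4.6, 1.04, 0, 8.8]])

```text
clock: 10.45
position: [543.6, -97.8, 229.9]
tool_rot: [3.141, 0.0, 1.541]
contact_force: [0.6, 0.4, -0.4]
opening: 0.998
gripper_force: 0.0
```

Emit:
carry_out(motion=[[0, 0, 0, 4.6, 1.05, 0, 8.8], [0, 0, 0, 4.6, 1.05, 0, 8.8], [0, 0, 0, 4.6, 1.05, 0, 8.8], [0, 0, 0, 4.3, 1.05, 0, 8.8], [0, 0, 0, 0, 0, 0, 8.8]])

```text
clock: 10.95
position: [591.1, 85.1, 229.7]
tool_rot: [3.141, -0.002, 1.547]
contact_force: [-0.6, 0.4, 0.3]
opening: 0.999
gripper_force: 0.0
```

Run:
```python
from h import *
go([590.4,79.5,79],1.542); i,im=shot("wrist","w5");shot("top","t3")
s=1.5625
h=cv2.cvtColor(im,cv2.COLOR_BGR2HSV)
cv2.imwrite("pics/w5e.png",cv2.resize(im,(800,600),interpolation=cv2.INTER_CUBIC))
```

```text
pos [591.1  85.1 229.7] rpy [ 3.1410e+00 -1.7000e-03  1.5471e+00] shift cm [-0.59 -0.07 15.07] turn deg [ 0.03 -0.1   0.29] after turn shift [-0.56 -0.05 15.07]
```

Emit:
carry_out(motion=[[0, 0, 0, 0, 0, 4.0, 8.8], [0, 0, 0, 0, 0, 4.0, 8.8], [0, 0, 0, 0, 0, 4.0, 8.8], [0, 0, 0, 0, 0, 2.0, 8.8], [0, 0, 0, 0, 0, 1.0, 8.8]])

```text
clock: 11.55
position: [588.9, 78.4, 77.1]
tool_rot: [-3.137, 0.0, 1.539]
contact_force: [-0.3, -0.2, 0.0]
opening: 0.999
gripper_force: 0.0
```

Emit:
carry_out(motion=[[0, 0, 0, 0, 0, 0, 6.5], [0, 0, 0, 0, 0, 0, 4], [0, 0, 0, 0, 0, 0, 4], [0, 0, 0, 0, 0, 0, 4], [0, 0, 0, 0, 0, 0, 4]])

```text
clock: 12.05
position: [591.7, 80.0, 81.3]
tool_rot: [3.139, 0.0, 1.542]
contact_force: [-2.4, -1.2, 7.3]
opening: 0.674
gripper_force: 29.9
```

Emit:
carry_out(motion=[[0, 0, 0, 0, 0, 0, 4], [0, 0, 0, 0, 0, 0, 4], [0, 0, 0, 0, 0, 0, 4], [0, 0, 0, 0, 0, 0, 4], [0, 0, 0, 0, 0, 0, 4]])

```text
clock: 12.55
position: [591.7, 80.1, 81.3]
tool_rot: [3.139, 0.0, 1.542]
contact_force: [-2.4, -0.4, 6.7]
opening: 0.677
gripper_force: 29.9
```

Emit:
carry_out(motion=[[0, 0, 0, 0, 0, -1.5, 4], [0, 0, 0, 0, 0, -3.0, 4], [0, 0, 0, 0, 0, -3.0, 4], [0, 0, 0, 0, 0, -3.0, 4], [0, 0, 0, 0, 0, 0, 4]])

```text
clock: 13.05
position: [593.6, 80.1, 190.4]
tool_rot: [3.132, 0.0, 1.542]
contact_force: [1.3, -0.8, -1.2]
opening: 0.673
gripper_force: 30.0
```

Emit:
carry_out(motion=[[0, 0, 0, -2.0, -0.75, 0, 4], [0, 0, 0, -4, -1.5, 0, 4], [0, 0, 0, -4, -1.5, 0, 4], [0, 0, 0, -4, -1.5, 0, 4], [0, 0, 0, -4, -1.5, 0, 4]])

```text
clock: 13.55
position: [516.4, -98.7, 183.6]
tool_rot: [-3.14, -0.001, 1.542]
contact_force: [0.7, -0.1, -2.2]
opening: 0.671
gripper_force: 30.0
```

Emit:
carry_out(motion=[[0, 0, 0, -4, -1.5, 0, 4], [0, 0, 0, -4, -1.5, 0, 4], [0, 0, 0, -4, -1.5, 0, 4], [0, 0, 0, -4, -1.5, 0, 4], [0, 0, 0, -2, -0.75, 0, 4]])

```text
clock: 14.05
position: [443.3, -278.2, 183.7]
tool_rot: [-3.14, -0.0, 1.539]
contact_force: [1.4, 1.3, -2.3]
opening: 0.67
gripper_force: 30.0
```

Emit:
carry_out(motion=[[0, 0, 0, 0, 0, 1.5, 4], [0, 0, 0, 0, 0, 3.0, 4], [0, 0, 0, 0, 0, 3.0, 4], [0, 0, 0, 0, 0, 1.5, 4], [0, 0, 0, 0, 0, 0.6, 4]])

```text
clock: 14.55
position: [443.5, -274.2, 85.8]
tool_rot: [-3.138, -0.004, 1.541]
contact_force: [-0.2, 0.1, -2.4]
opening: 0.668
gripper_force: 30.0
```

Emit:
carry_out(motion=[[0, 0, 0, 0, 0, 0.2, 4], [0, 0, 0, 0, 0, 0.1, 4], [0, 0, 0, 0, 0, 0, 4], [0, 0, 0, 0, 0, 0, 4], [0, 0, 0, 0, 0, 0, 4]])

```text
clock: 15.05
position: [445.6, -276.1, 86.4]
tool_rot: [3.141, 0.001, 1.542]
contact_force: [-1.0, -0.3, -1.7]
opening: 0.672
gripper_force: 30.0
```

Emit:
carry_out(motion=[[0, 0, 0, 0, 0, 0.1, 4], [0, 0, 0, 0, 0, 0, 4], [0, 0, 0, 0, 0, 0, 4], [0, 0, 0, 0, 0, 0, 4], [0, 0, 0, 0, 0, 0, 4]])

```text
clock: 15.55
position: [445.6, -276.3, 85.4]
tool_rot: [3.141, 0.001, 1.542]
contact_force: [-1.2, 0.9, 5.7]
opening: 0.671
gripper_force: 29.9
```

Emit:
carry_out(motion=[[0, 0, 0, 0, 0, 0.1, 4], [0, 0, 0, 0, 0, 0, 4], [0, 0, 0, 0, 0, 0, 4], [0, 0, 0, 0, 0, 0, 4], [0, 0, 0, 0, 0, 0, 4]])

```text
clock: 16.05
position: [445.6, -276.7, 85.3]
tool_rot: [3.141, 0.002, 1.542]
contact_force: [-5.3, 0.6, 13.7]
opening: 0.673
gripper_force: 29.9
```

Emit:
carry_out(motion=[[0, 0, 0, 0, 0, 0, 7], [0, 0, 0, 0, 0, 0, 8.8], [0, 0, 0, 0, 0, 0, 8.8], [0, 0, 0, 0, 0, 0, 8.8], [0, 0, 0, 0, 0, -2, 8.8]])

```text
clock: 16.55
position: [443.5, -274.2, 101.3]
tool_rot: [-3.137, -0.004, 1.541]
contact_force: [-0.3, 0.4, -0.2]
opening: 0.998
gripper_force: 0.0
```

Emit:
carry_out(motion=[[0, 0, 0, 0, 0, -4, 8.8], [0, 0, 0, 0, 0, -4.0, 8.8], [0, 0, 0, 0, 0, -4, 8.8], [0, 0, 0, 3.9, 2.54, 0, 8.8], [0, 0, 0, 3.9, 2.54, 0, 8.8]])

```text
clock: 17.05
position: [499.4, -200.0, 225.6]
tool_rot: [3.138, 0.002, 1.538]
contact_force: [0.8, 0.2, -0.7]
opening: 0.997
gripper_force: 0.0
```

Emit:
carry_out(motion=[[0, 0, 0, 3.9, 2.54, 0, 8.8], [0, 0, 0, 3.9, 2.54, 0, 8.8], [0, 0, 0, 3.9, 2.54, 0, 8.8], [0, 0, 0, 3.9, 2.54, 0, 8.8], [0, 0, 0, 3.9, 2.54, 0, 8.8]])

```text
clock: 17.55
position: [631.7, -6.3, 223.4]
tool_rot: [-3.141, -0.0, 1.542]
contact_force: [0.6, -1.7, 0.2]
opening: 1.0
gripper_force: 0.0
```

Emit:
carry_out(motion=[[0, 0, 0, 3.9, 2.54, 0, 8.8], [0, 0, 0, 0, 0, 0, 8.8], [0, 0, 0, 0, 0, 0, 8.8], [0, 0, 0, 0, 0, 0, 8.8], [0, 0, 0, 0, 0, 0, 8.8]])

```text
clock: 18.05
position: [657.0, 28.8, 223.7]
tool_rot: [-3.141, 0.0, 1.54]
contact_force: [0.7, 0.4, 0.9]
opening: 0.999
gripper_force: 0.0
```

Run:
```python
from h import *
go([657.5,30,28],np.radians(89)); i,im=shot("wrist","w6");_,t=shot("top","t4")
cv2.imwrite("pics/w6e.png",np.vstack([cv2.resize(im,(800,600))[:380],cv2.resize(t[100:270,80:400],(414,220)).repeat(1,0) if 0 else np.hstack([cv2.resize(t[100:270,80:400],(414,220)),np.zeros((220,386,3),np.uint8)])]))
```

```text
pos [657.   28.8 223.7] rpy [-3.1413e+00  2.0000e-04  1.5399e+00] shift cm [ 0.12  0.05 19.57] turn deg [-0.02  0.01 -0.77] after turn shift [ 0.12  0.05 19.57]
```

View pics/w6e.png

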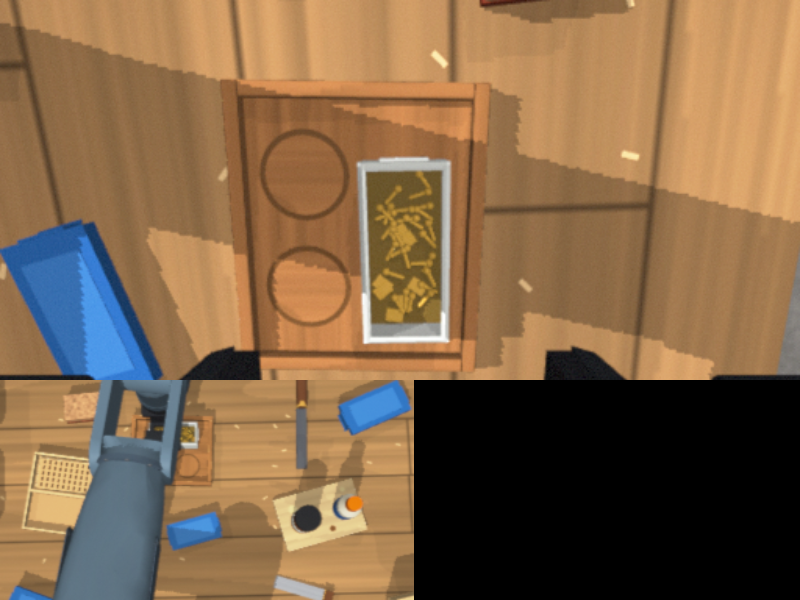

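w6: both stain rings are bare, centred at (305,174) for the jar and (309,286) for the bottle. Tub rim corners are (358,162), (451,161), (449,342) and (363,342). The inset shows bottle and jar upright on the drip board.

Run:
```python
from h import *
s=1.5625;c=load("w6");d=load("w3");q=lambda x,y:np.array([x,y])/s
def f(n,info,px,z): r=plane(info,q(*px),z);print(n,r.round(1)); return r
f("ring jar",c,(305,174),8);f("ring bottle",c,(309,286),8)
P=[f("tub",c,p,58) for p in((358,162),(451,161),(449,342),(363,342))];print(np.mean(P,0))
for k,(x,y) in enumerate((((358,162),(470,99)),((451,161),(565,98)),((449,342),(556,281)),((363,342),(469,281)))): print(tri([(c,q(*x)),(d,q(*y))]))
```

```text
ring jar [591.6  80.2   8. ]
ring bottle [5.88e+02 3.00e-01 8.00e+00]
tub [632.8  88.8  58. ]
tub [687.5  87.7  58. ]
tub [685.7 -26.4  58. ]
tub [629.9 -24.7  58. ]
[659.00875891  31.36096913  58.        ]
(array([631.21274175,  88.36906941,  40.13886213]), np.float64(0.16134621072135227))
(array([688.73213438,  86.97582108,  46.64874092]), np.float64(0.3755628769851785))
(array([686.07784825, -27.52255881,  56.00803024]), np.float64(0.32858153187880096))
(array([629.32748208, -27.08179471,  51.98010964]), np.float64(0.05988862932401142))
```

Emit:
carry_out(motion=[[0, 0, 0, 0.2, 0.15, 4, 8.8], [0, 0, 0, 0, 0, 4.0, 8.8], [0, 0, 0, 0, 0, 4, 8.8], [0, 0, 0, 0, 0, 4, 8.8], [0, 0, 0, 0, 0, 1.5, 8.8]])

```text
clock: 18.65
position: [655.8, 31.6, 44.4]
tool_rot: [-3.135, -0.001, 1.54]
contact_force: [-0.0, 0.9, -0.4]
opening: 0.999
gripper_force: 0.0
```

Emit:
carry_out(motion=[[0, 0, 0, 0, 0, 1, 8.8], [0, 0, 0, 0, 0, 0.6, 8.8], [0, 0, 0, 0, 0, 0.3, 8.8], [0, 0, 0, 0, 0, 0.1, 8.8], [0, 0, 0, 0, 0, 0, 8.8]])

```text
clock: 19.15
position: [659.9, 32.0, 30.0]
tool_rot: [3.14, 0.0, 1.542]
contact_force: [0.0, 0.3, 0.3]
opening: 0.999
gripper_force: 0.0
```

Emit:
carry_out(motion=[[0, 0, 0, 0, 0, 0, 6.2], [0, 0, 0, 0, 0, 0, 5], [0, 0, 0, 0, 0, 0, 4], [0, 0, 0, 0, 0, 0, 4], [0, 0, 0, 0, 0, 0, 4]])

```text
clock: 19.65
position: [659.0, 32.1, 28.8]
tool_rot: [-3.142, 0.0, 1.542]
contact_force: [-0.7, -0.3, 0.4]
opening: 0.632
gripper_force: 30.0
```

Emit:
carry_out(motion=[[0, 0, 0, 0, 0, 0, 4], [0, 0, 0, 0, 0, 0, 4], [0, 0, 0, 0, 0, 0, 4], [0, 0, 0, 0, 0, 0, 4], [0, 0, 0, 0, 0, 0, 4]])

```text
clock: 20.15
position: [659.0, 32.1, 28.8]
tool_rot: [-3.142, 0.0, 1.542]
contact_force: [-1.1, 0.8, 3.0]
opening: 0.63
gripper_force: 30.0
```

Emit:
carry_out(motion=[[0, 0, 0, 0, 0, -1, 4], [0, 0, 0, 0, 0, -2, 4], [0, 0, 0, 0, 0, -3, 4], [0, 0, 0, 0, 0, -3, 4], [0, 0, 0, 0, 0, -2, 4]])

```text
clock: 20.65
position: [659.8, 32.0, 141.3]
tool_rot: [3.139, 0.0, 1.541]
contact_force: [0.3, -0.3, -3.3]
opening: 0.633
gripper_force: 30.0
```

Emit:
carry_out(motion=[[0, 0, 0, 1.5, -1.5, 0, 4], [0, 0, 0, 3, -3, 0, 4], [0, 0, 0, 3, -3.5, 0, 4], [0, 0, 0, 3, -3.5, 0, 4], [0, 0, 0, 2, -3.0, 0, 4]])

```text
clock: 21.15
position: [515.6, 162.8, 138.7]
tool_rot: [-3.141, -0.0, 1.542]
contact_force: [0.3, -0.0, -3.0]
opening: 0.636
gripper_force: 30.0
```

Emit:
carry_out(motion=[[0, 0, 0, 1.5, -1, -3, 4], [0, 0, 0, 0, 0, -2, 4], [0, 0, 0, 0, 0, 0, 4], [0, 0, 0, 0, 0, 0, 4], [0, 0, 0, 0, 0, 0, 4]])

```text
clock: 21.65
position: [507.6, 176.0, 187.3]
tool_rot: [-3.139, 0.0, 1.541]
contact_force: [0.1, -0.2, -2.7]
opening: 0.632
gripper_force: 30.0
```

Run:
```python
from h import *
go([475.5,307.7,27],np.radians(82)); i,im=shot("wrist","w7");shot("top","t5")
cv2.imwrite("pics/w7e.png",cv2.resize(im,(800,600),interpolation=cv2.INTER_CUBIC))
```

```text
pos [507.6 176.  187.3] rpy [-3.1394e+00  3.0000e-04  1.5408e+00] shift cm [13.07 -3.57 16.04] turn deg [-0.12  0.03  6.28] after turn shift [12.59 -5.01 16.03]
```

View pics/w7e.png

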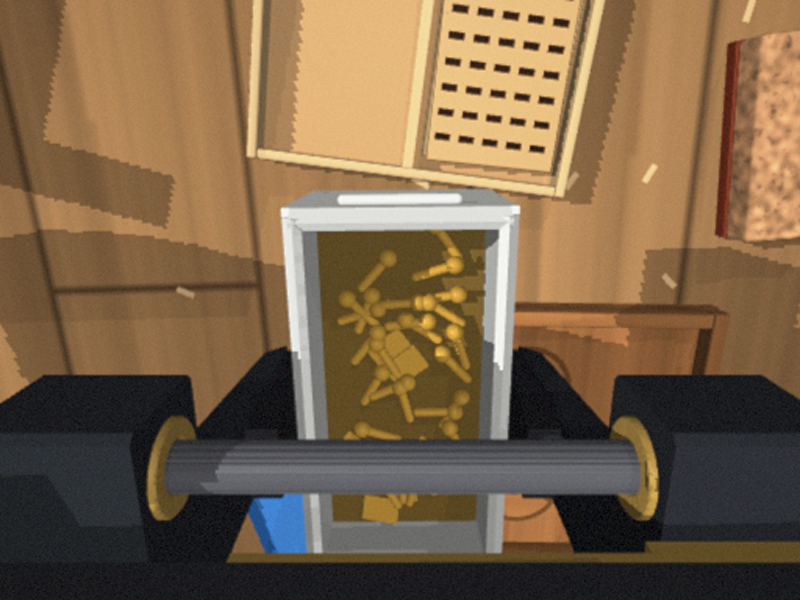

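w7: tub held level. The job tray's near end shows outer corners at (249,156) and (561,194), the divider meets that end at (409,167), and the outer edges leave the picture at (257,0) and (604,0).

Run:
```python
from h import *
s=1.5625;c=load("w7");T=eyes.camera_info("top")
P=[plane(c,np.array(p)/s,22)[:2] for p in((249,156),(561,194),(409,167),(257,0),(604,0))]
print(np.round(P,1),np.linalg.norm(P[1]-P[0]),[np.degrees(np.arctan2(v[1],v[0])).round(2) for v in (P[1]-P[0],P[3]-P[0],P[4]-P[1])])
for dy in (-6.5,-7.5,-8.5):
    r=np.radians(dy);R=np.array([[np.cos(r),-np.sin(r)],[np.sin(r),np.cos(r)]])
    print(dy,"origin from A",P[0]-R@[-49,-82],"from B",P[1]-R@[142,-82])
    print("  from top corners",[ (plane(T,p,22,s)[:2]-R@np.array(q)).round(0) for p,q in zip([(167,243),(247,250),(234,347),(152,336)],[(142,82),(142,-82),(-49,-82),(-49,82)])])
```

```text
[[419.3 241.3]
 [603.3 213.9]
 [512.9 232.2]
 [432.8 322.9]
 [620.8 317.2]] 185.99010466860764 [np.float64(-8.48), np.float64(80.62), np.float64(80.39)]
-6.5 origin from A [477.27307245 317.21634748] from B [471.45807406 311.41448502]
  from top corners [array([478., 304.]), array([478., 304.]), array([472., 308.]), array([479., 310.])]
-7.5 origin from A [478.58933396 316.193108  ] from B [473.18059148 313.69993443]
  from top corners [array([476., 306.]), array([479., 306.]), array([473., 307.]), array([478., 309.])]
-8.5 origin from A [479.88753701 315.14705243] from B [474.94273315 315.95497367]
  from top corners [array([475., 309.]), array([481., 308.]), array([475., 306.]), array([476., 308.])]
```

Emit:
carry_out(motion=[[0, 0, 6.8, 0, 0, 0, 4], [0, 0, 0, 3, -1.2, 0, 4], [0, 0, 0, 4, -1.6, 0, 4], [0, 0, 0, 4, -1.6, 0, 4], [0, 0, 0, 2, -0.7, 0, 4]])

```text
clock: 22.25
position: [475.5, 314.9, 187.5]
tool_rot: [-3.139, 0.0, 1.424]
contact_force: [-0.2, -0.4, -2.9]
opening: 0.634
gripper_force: 30.0
```

Emit:
carry_out(motion=[[0, 0, 0, 0, 0, 3, 4], [0, 0, 0, 0, 0, 4, 4], [0, 0, 0, 0, 0, 3, 4], [0, 0, 0, 0, 0, 1.5, 4], [0, 0, 0, 0, 0, 0.5, 4]])

```text
clock: 22.75
position: [475.6, 311.8, 66.2]
tool_rot: [-3.138, 0.002, 1.422]
contact_force: [0.2, 0.2, -2.4]
opening: 0.63
gripper_force: 30.0
```

Run:
```python
from h import *
go([476.5,312,27],np.radians(81.5)); i,im=shot("wrist","w8");_,t=shot("top","t6");_,u=shot("side","s6")
cv2.imwrite("pics/w8e.png",np.hstack([cv2.resize(im,(400,300)),cv2.resize(t[130:250,60:220],(400,300))])) 
cv2.imwrite("pics/w8e.png",np.vstack([cv2.imread("pics/w8e.png"),np.hstack([cv2.resize(u[80:170,200:320],(400,300)),np.zeros((300,400,3),np.uint8)])]))
```

```text
pos [475.6 311.8  66.2] rpy [-3.1377e+00  2.3000e-03  1.4223e+00] shift cm [0.05 0.1  3.92] turn deg [-0.22  0.13 -0.01] after turn shift [0.04 0.09 3.92]
```

View pics/w8e.png

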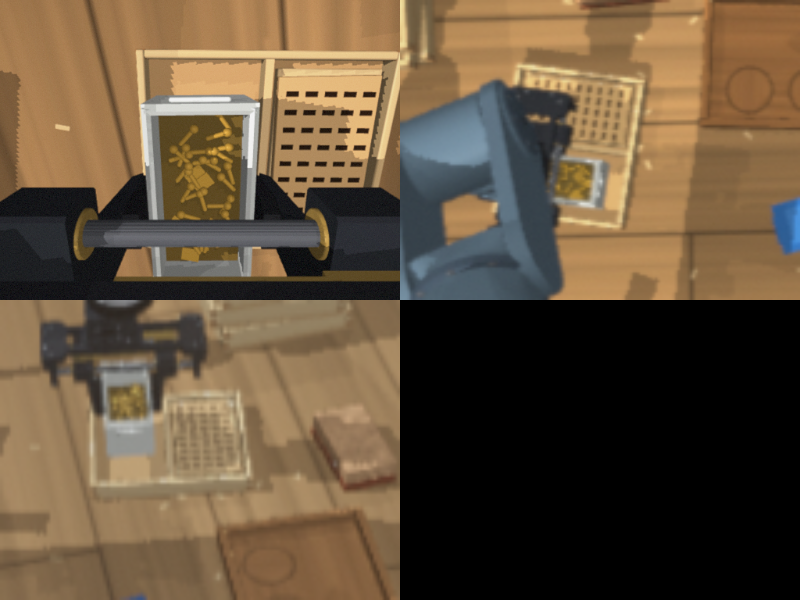

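w8: tub hovers inside the bay, square with the walls. Far-wall outer corner (137,51); bay inner corners (145,58) and (265,61). The small top and side views agree. I check the centring.

Run:
```python
from h import *
s=400/512;c=load("w8");r=np.radians(-8.5);R=np.array([[np.cos(r),-np.sin(r)],[np.sin(r),np.cos(r)]])
for p,q in (((137,51),(-49,82)),((145,58),(-43,76)),((265,61),(43,76))):
    P=plane(c,np.array(p)/s,22)[:2];print(P.round(1),"origin",(P-R@np.array(q)).round(1))
for p in((143,104),(259,105)): print("tub far rim",plane(c,np.array(p)/s,95)[:2].round(1))
```

```text
[443.9 401.3] origin [480.2 313. ]
[448.4 396. ] origin [479.7 314.5]
[531.3 381.6] origin [477.5 312.8]
tub far rim [458.3 371.4]
tub far rim [510.  363.3]
```

Emit:
carry_out(motion=[[0, 0, 0, 0.1, 0.2, 1, 4], [0, 0, 0, 0, 0, 1.2, 4], [0, 0, 0, 0, 0, 0.8, 4], [0, 0, 0, 0, 0, 0.3, 4], [0, 0, 0, 0, 0, 0.2, 4]])

```text
clock: 23.4
position: [478.6, 313.2, 33.0]
tool_rot: [-3.141, 0.0, 1.423]
contact_force: [-0.8, -0.3, -2.5]
opening: 0.634
gripper_force: 30.0
```

Emit:
carry_out(motion=[[0, 0, 0, 0, 0, 0.1, 4], [0, 0, 0, 0, 0, 0.1, 4], [0, 0, 0, 0, 0, 0, 4], [0, 0, 0, 0, 0, 0, 4], [0, 0, 0, 0, 0, 0, 4]])

```text
clock: 23.9
position: [479.2, 313.4, 31.9]
tool_rot: [3.141, -0.0, 1.423]
contact_force: [1.2, -0.0, -3.2]
opening: 0.636
gripper_force: 30.0
```

Emit:
carry_out(motion=[[0, 0, 0, 0, 0, 0.1, 4], [0, 0, 0, 0, 0, 0, 4], [0, 0, 0, 0, 0, 0, 4], [0, 0, 0, 0, 0, 0, 4], [0, 0, 0, 0, 0, 0, 4]])

```text
clock: 24.4
position: [479.0, 313.3, 30.7]
tool_rot: [-3.142, -0.0, 1.423]
contact_force: [0.4, 0.1, -2.6]
opening: 0.637
gripper_force: 30.0
```

Emit:
carry_out(motion=[[0, 0, 0, 0, 0, 0.1, 4], [0, 0, 0, 0, 0, 0.1, 4], [0, 0, 0, 0, 0, 0, 4], [0, 0, 0, 0, 0, 0, 4], [0, 0, 0, 0, 0, 0, 4]])

```text
clock: 24.9
position: [479.1, 313.3, 28.7]
tool_rot: [3.142, -0.0, 1.423]
contact_force: [1.2, 0.6, -2.1]
opening: 0.635
gripper_force: 30.0
```

Emit:
carry_out(motion=[[0, 0, 0, 0, 0, 0.1, 4], [0, 0, 0, 0, 0, 0, 4], [0, 0, 0, 0, 0, 0, 4], [0, 0, 0, 0, 0, 0, 4], [0, 0, 0, 0, 0, 0, 4]])

```text
clock: 25.4
position: [479.0, 313.3, 27.7]
tool_rot: [-3.142, 0.0, 1.423]
contact_force: [0.3, -1.0, -2.2]
opening: 0.633
gripper_force: 30.0
```

Emit:
carry_out(motion=[[0, 0, 0, 0, 0, 0.1, 4], [0, 0, 0, 0, 0, 0, 4], [0, 0, 0, 0, 0, 0, 4], [0, 0, 0, 0, 0, 0, 4], [0, 0, 0, 0, 0, 0, 4]])

```text
clock: 25.9
position: [479.2, 313.4, 26.8]
tool_rot: [3.141, -0.0, 1.423]
contact_force: [-0.2, 0.9, -1.6]
opening: 0.632
gripper_force: 30.0
```

Emit:
carry_out(motion=[[0, 0, 0, 0, 0, 0.1, 4], [0, 0, 0, 0, 0, 0, 4], [0, 0, 0, 0, 0, 0, 4], [0, 0, 0, 0, 0, 0, 4], [0, 0, 0, 0, 0, 0, 4]])

```text
clock: 26.4
position: [479.2, 313.4, 26.8]
tool_rot: [3.141, 0.0, 1.423]
contact_force: [-3.1, -1.1, 7.8]
opening: 0.629
gripper_force: 30.0
```

Contact at z 26.8, so the tub's base is at 6 mm as it must be. I release, rise straight up and measure the tub from above.

Emit:
carry_out(motion=[[0, 0, 0, 0, 0, 0, 6.2], [0, 0, 0, 0, 0, 0, 7.5], [0, 0, 0, 0, 0, 0, 7.5], [0, 0, 0, 0, 0, 0, 7.5], [0, 0, 0, 0, 0, -1, 7.5]])

```text
clock: 26.9
position: [477.8, 312.8, 34.6]
tool_rot: [-3.139, 0.001, 1.423]
contact_force: [-0.5, 0.5, -0.3]
opening: 0.851
gripper_force: 0.0
```

Emit:
carry_out(motion=[[0, 0, 0, 0, 0, -4, 8.8], [0, 0, 0, 0, 0, -4.0, 8.8], [0, 0, 0, 0, 0, -4, 8.8], [0, 0, 0, 0, 0, -4, 8.8], [0, 0, 0, 0, 0, -3, 8.8]])

```text
clock: 27.4
position: [479.6, 313.6, 229.5]
tool_rot: [3.139, -0.002, 1.423]
contact_force: [0.4, 0.1, 0.1]
opening: 0.994
gripper_force: 0.0
```

Emit:
carry_out(motion=[[0, 0, 0, 0, 0, 0, 8.8], [0, 0, 0, 0, 0, 0, 8.8], [0, 0, 0, 0, 0, 0, 8.8], [0, 0, 0, 0, 0, 0, 8.8], [0, 0, 0, 0, 0, 0, 8.8]])

```text
clock: 27.9
position: [478.3, 313.0, 224.2]
tool_rot: [-3.139, 0.001, 1.423]
contact_force: [0.0, 0.1, 0.1]
opening: 0.999
gripper_force: 0.0
```

Run:
```python
from h import *
i,im=shot("wrist","w9");go([426,-17,195],np.radians(90+13.8))
cv2.imwrite("pics/w9e.png",cv2.resize(im[50:245,120:380],(800,600),interpolation=cv2.INTER_CUBIC))
```

```text
pos [478.5 313.1 224.5] rpy [-3.1398e+00  1.0000e-03  1.4228e+00] shift cm [-33.42  -0.32   2.99] turn deg [ -0.11   0.04 -22.28] after turn shift [-30.8  -12.98   2.95]
```

View pics/w9e.png

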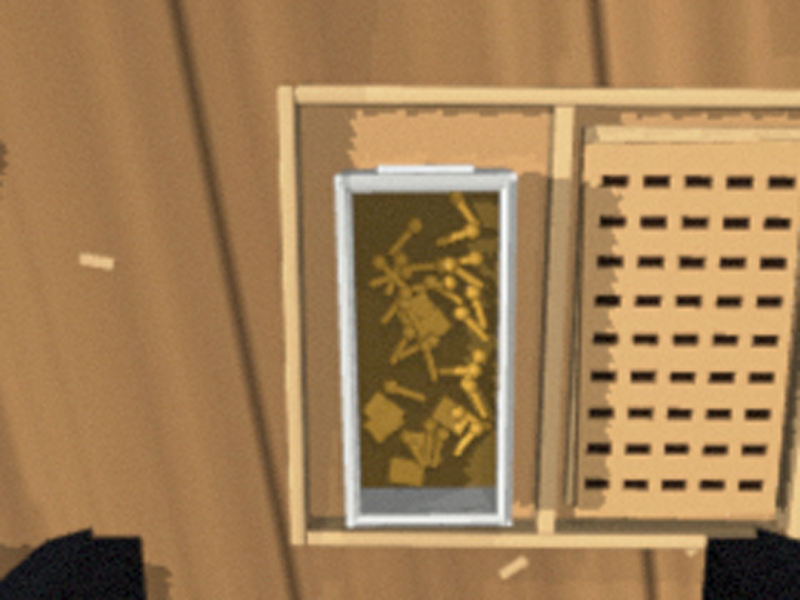

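w9 (crop px): tub stands square in the bay, rim corners (335,175), (517,175), (513,525) and (347,525), with floor visible on all sides. Now the lid, viewed from the same relative height.

Emit:
carry_out(motion=[[0, 0, -7.43, 0, 0, 0, 8.8], [0, 0, -7.43, 0, 0, 0, 8.8], [0, 0, -7.43, 0, 0, 0, 8.8], [0, 0, 0, -4.4, -1.86, 0, 8.8], [0, 0, 0, -4.4, -1.86, 0, 8.8]])

```text
clock: 28.45
position: [463.3, 218.6, 224.8]
tool_rot: [-3.14, 0.0, 1.815]
contact_force: [-0.6, -0.5, 0.1]
opening: 1.003
gripper_force: 0.0
```

Emit:
carry_out(motion=[[0, 0, 0, -4.4, -1.86, 0, 8.8], [0, 0, 0, -4.4, -1.86, 0, 8.8], [0, 0, 0, -4.4, -1.86, 0, 8.8], [0, 0, 0, -4.4, -1.86, 0, 8.8], [0, 0, 0, -4.4, -1.86, 0, 8.8]])

```text
clock: 28.95
position: [425.4, -18.4, 225.5]
tool_rot: [3.142, -0.0, 1.812]
contact_force: [0.9, -0.3, -0.1]
opening: 1.0
gripper_force: 0.0
```

Emit:
carry_out(motion=[[0, 0, 0, 0, 0, 3.0, 8.8], [0, 0, 0, 0, 0, 0, 8.8], [0, 0, 0, 0, 0, 0, 8.8], [0, 0, 0, 0, 0, 0, 8.8], [0, 0, 0, 0, 0, 0, 8.8]])

```text
clock: 29.45
position: [426.8, -16.0, 196.7]
tool_rot: [3.14, 0.001, 1.814]
contact_force: [-0.3, -0.3, -1.1]
opening: 1.0
gripper_force: 0.0
```

Run:
```python
from h import *
i,im=shot("wrist","w10");go([426,-17,3],np.radians(90+13.8))
cv2.imwrite("pics/w10e.png",cv2.resize(im[50:245,120:380],(800,600),interpolation=cv2.INTER_CUBIC))
```

```text
pos [426.7 -16.1 196.6] rpy [3.1404e+00 7.0000e-04 1.8140e+00] shift cm [-0.06 -0.12 19.36] turn deg [0.07 0.04 0.13] after turn shift [-0.07 -0.09 19.36]
```

View pics/w10e.png

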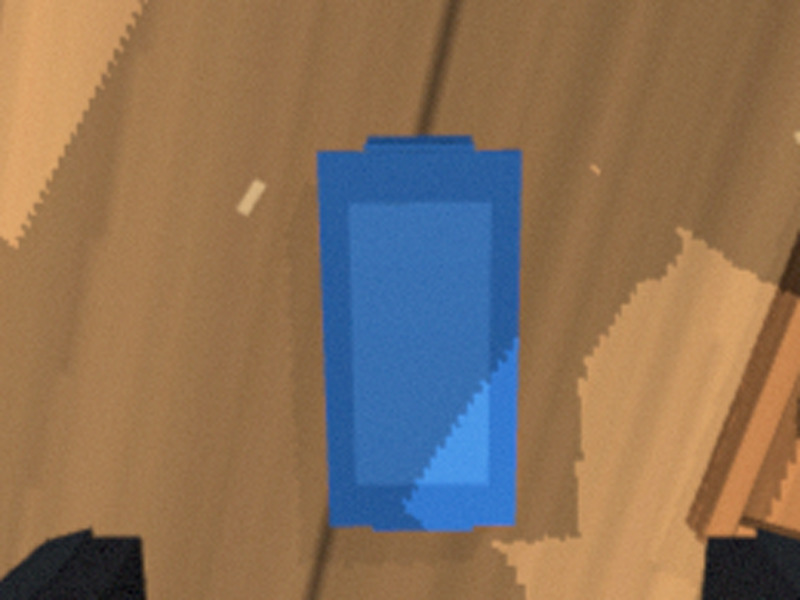

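w10 (crop px): the small lid right way up, top corners (317,150), (522,150), (515,526) and (331,525), clips at both ends. The tilt matches the tub's in w9.

Run:
```python
from h import *
k=800/260
def an(tag,pts,z,tcp,yaw):
    c=load(tag);P=np.array([plane(c,np.array(p)/k+[120,50],z)[:2] for p in pts]);
    tx=np.array([np.cos(yaw),np.sin(yaw)]);ty=np.array([np.sin(yaw),-np.cos(yaw)]);d=P-tcp
    L=np.c_[d@tx,d@ty];m=L.mean(0);a=(L[0]+L[1]-L[2]-L[3]);
    print(tag,P.mean(0).round(1),"in tool (x,y)",L.round(1).tolist(),"centre",m.round(2),"skew deg",np.degrees(np.arctan2(a[1],a[0])).round(2),"cam z",(-c["R"].T@c["t"])[2].round(1))
an("w9",((335,175),(517,175),(513,525),(347,525)),56,np.array([478.4,313.05]),1.4228)
an("w10",((317,150),(522,150),(515,526),(331,525)),25,np.array([426.75,-16.05]),1.814)
```

```text
w9 [479.6 312.1] in tool (x,y) [[56.0, -26.9], [56.1, 28.1], [-57.5, 29.7], [-57.6, -25.6]] centre [-0.74  1.32] skew deg -0.75 cam z 368.9
w10 [426.2 -13.9] in tool (x,y) [[63.4, -31.7], [63.5, 30.5], [-59.1, 31.5], [-58.7, -30.4]] centre [ 2.26 -0.05] skew deg -0.54 cam z 341.3
```

Emit:
carry_out(motion=[[0, 0, 0, 0.23, 0, 3, 8.8], [0, 0, 0, 0, 0, 4.0, 8.8], [0, 0, 0, 0, 0, 4, 8.8], [0, 0, 0, 0, 0, 3, 8.8], [0, 0, 0, 0, 0, 2, 8.8]])

```text
clock: 30.0
position: [424.8, -13.7, 34.0]
tool_rot: [-3.14, -0.001, 1.813]
contact_force: [0.6, 0.2, 0.2]
opening: 1.001
gripper_force: 0.0
```

Emit:
carry_out(motion=[[0, 0, 0, 0, 0, 1.2, 8.8], [0, 0, 0, 0, 0, 0.8, 8.8], [0, 0, 0, 0, 0, 0.5, 8.8], [0, 0, 0, 0, 0, 0.3, 8.8], [0, 0, 0, 0, 0, 0.2, 8.8]])

```text
clock: 30.5
position: [426.2, -14.8, 6.2]
tool_rot: [3.14, 0.001, 1.812]
contact_force: [0.5, 0.4, 1.2]
opening: 1.001
gripper_force: 0.0
```

Emit:
carry_out(motion=[[0, 0, 0, 0, 0, 0, 8.8], [0, 0, 0, 0, 0, 0, 6.8], [0, 0, 0, 0, 0, 0, 5], [0, 0, 0, 0, 0, 0, 5], [0, 0, 0, 0, 0, 0, 5]])

```text
clock: 31.0
position: [425.7, -14.7, 5.9]
tool_rot: [3.141, 0.0, 1.812]
contact_force: [0.6, 0.1, 0.8]
opening: 0.705
gripper_force: 30.0
```

Emit:
carry_out(motion=[[0, 0, 0, 0, 0, 0, 5], [0, 0, 0, 0, 0, 0, 5], [0, 0, 0, 0, 0, 0, 5], [0, 0, 0, 0, 0, 0, 5], [0, 0, 0, 0, 0, 0, 5]])

```text
clock: 31.5
position: [425.7, -14.7, 5.8]
tool_rot: [3.141, 0.0, 1.812]
contact_force: [0.2, -0.7, 2.0]
opening: 0.71
gripper_force: 30.0
```

Lid gripped (62.5 mm across). Lifting it over to the tub.

Emit:
carry_out(motion=[[0, 0, 0, 0, 0, -1, 5], [0, 0, 0, 0, 0, -3.0, 5], [0, 0, 0, 0, 0, -4, 5], [0, 0, 0, 0, 0, -2, 5], [0, 0, 7.43, 0, 0, 0, 5]])

```text
clock: 32.0
position: [427.8, -15.2, 109.4]
tool_rot: [3.136, 0.003, 1.681]
contact_force: [-0.0, 0.4, -1.2]
opening: 0.705
gripper_force: 30.0
```

Emit:
carry_out(motion=[[0, 0, 7.43, 0, 0, 0, 5], [0, 0, 7.43, 0, 0, 0, 5], [0, 0, 0, 3.0, 0.04, 0, 5], [0, 0, 0, 4.2, 0.05, 0, 5], [0, 0, 0, 4.2, 0.05, 0, 5]])

```text
clock: 32.5
position: [443.8, 98.9, 106.3]
tool_rot: [3.141, -0.0, 1.421]
contact_force: [0.6, 0.1, -0.6]
opening: 0.706
gripper_force: 30.0
```

Emit:
carry_out(motion=[[0, 0, 0, 4.2, 0.05, 0, 5], [0, 0, 0, 4.2, 0.05, 0, 5], [0, 0, 0, 4.2, 0.05, 0, 5], [0, 0, 0, 4.2, 0.05, 0, 5], [0, 0, 0, 4.0, 0.05, 0, 5]])

```text
clock: 33.0
position: [476.6, 305.2, 106.2]
tool_rot: [-3.141, 0.0, 1.423]
contact_force: [0.7, -0.1, -0.5]
opening: 0.705
gripper_force: 30.0
```

Emit:
carry_out(motion=[[0, 0, 0, 0.8, 0.05, 1, 5], [0, 0, 0, 0, 0, 1, 5], [0, 0, 0, 0, 0, 0, 5], [0, 0, 0, 0, 0, 0, 5], [0, 0, 0, 0, 0, 0, 5]])

```text
clock: 33.5
position: [478.8, 309.9, 85.9]
tool_rot: [-3.141, 0.0, 1.421]
contact_force: [-1.1, 0.6, 0.1]
opening: 0.705
gripper_force: 30.0
```

Run:
```python
from h import *
go([478.8,311.55,60],1.4228)
i,im=shot("wrist","w11");_,u=shot("side","s11");_,t=shot("top","t11")
cv2.imwrite("pics/w11e.png",np.hstack([cv2.resize(im[30:230,130:390],(520,400),interpolation=cv2.INTER_CUBIC),cv2.resize(u[80:170,210:273],(280,400),interpolation=cv2.INTER_CUBIC)]))
```

```text
pos [478.8 309.9  85.9] rpy [-3.1415e+00  2.0000e-04  1.4212e+00] shift cm [ 0.16 -0.02  2.59] turn deg [-0.01  0.01 -0.09] after turn shift [ 0.16 -0.02  2.59]
```

View pics/w11e.png

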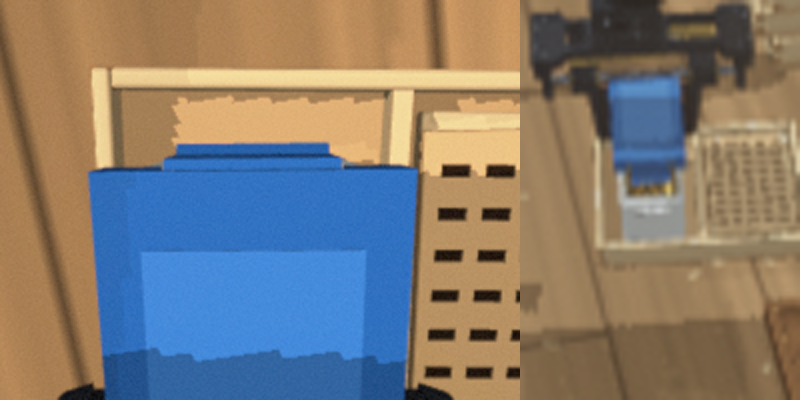

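w11: lid held level and square over the tub, clip centred over the end lip; the side view agrees. Descending in small steps and watching the force.

Emit:
carry_out(motion=[[0, 0, 0, 0.16, 0, 1, 5], [0, 0, 0, 0, 0, 1, 5], [0, 0, 0, 0, 0, 0.5, 5], [0, 0, 0, 0, 0, 0.3, 5], [0, 0, 0, 0, 0, 0, 5]])

```text
clock: 34.15
position: [478.3, 312.5, 56.8]
tool_rot: [-3.14, 0.001, 1.423]
contact_force: [-0.7, 0.3, -0.1]
opening: 0.708
gripper_force: 30.0
```

Emit:
carry_out(motion=[[0, 0, 0, 0, 0, 0.2, 5], [0, 0, 0, 0, 0, 0.2, 5], [0, 0, 0, 0, 0, 0.2, 5], [0, 0, 0, 0, 0, 0, 5], [0, 0, 0, 0, 0, 0, 5]])

```text
clock: 34.65
position: [478.9, 312.6, 51.8]
tool_rot: [3.142, 0.0, 1.423]
contact_force: [-0.4, -1.5, 0.4]
opening: 0.708
gripper_force: 30.0
```

Emit:
carry_out(motion=[[0, 0, 0, 0, 0, 0.2, 5], [0, 0, 0, 0, 0, 0.1, 5], [0, 0, 0, 0, 0, 0.1, 5], [0, 0, 0, 0, 0, 0, 5], [0, 0, 0, 0, 0, 0, 5]])

```text
clock: 35.15
position: [478.7, 312.7, 47.6]
tool_rot: [-3.141, 0.0, 1.423]
contact_force: [-0.2, -0.9, -0.6]
opening: 0.707
gripper_force: 30.0
```

Emit:
carry_out(motion=[[0, 0, 0, 0, 0, 0.1, 5], [0, 0, 0, 0, 0, 0.1, 5], [0, 0, 0, 0, 0, 0, 5], [0, 0, 0, 0, 0, 0, 5], [0, 0, 0, 0, 0, 0, 5]])

```text
clock: 35.65
position: [479.0, 312.8, 45.9]
tool_rot: [3.141, -0.0, 1.423]
contact_force: [-1.2, -0.3, 3.6]
opening: 0.709
gripper_force: 30.0
```

Emit:
carry_out(motion=[[0, 0, 0, 0, 0, 0.1, 5], [0, 0, 0, 0, 0, 0.1, 5], [0, 0, 0, 0, 0, 0, 5], [0, 0, 0, 0, 0, 0, 5], [0, 0, 0, 0, 0, 0, 5]])

```text
clock: 36.15
position: [479.0, 312.7, 43.8]
tool_rot: [3.141, -0.0, 1.423]
contact_force: [1.4, -1.1, 2.4]
opening: 0.707
gripper_force: 30.0
```

Emit:
carry_out(motion=[[0, 0, 0, 0, 0, 0.1, 5], [0, 0, 0, 0, 0, 0.1, 5], [0, 0, 0, 0, 0, 0, 5], [0, 0, 0, 0, 0, 0, 5], [0, 0, 0, 0, 0, 0, 5]])

```text
clock: 36.65
position: [479.1, 312.7, 42.6]
tool_rot: [3.141, -0.0, 1.423]
contact_force: [-2.3, -3.7, 11.5]
opening: 0.708
gripper_force: 30.0
```

Emit:
carry_out(motion=[[0, 0, 0, 0, 0, 0.1, 5], [0, 0, 0, 0, 0, 0, 5], [0, 0, 0, 0, 0, 0.1, 5], [0, 0, 0, 0, 0, 0, 5], [0, 0, 0, 0, 0, 0, 5]])

```text
clock: 37.15
position: [479.4, 312.7, 41.4]
tool_rot: [3.141, 0.0, 1.424]
contact_force: [-4.7, -4.9, 16.4]
opening: 0.706
gripper_force: 30.0
```

Emit:
carry_out(motion=[[0, 0, 0, 0, 0, 0.1, 5], [0, 0, 0, 0, 0, 0, 5], [0, 0, 0, 0, 0, 0.1, 5], [0, 0, 0, 0, 0, 0, 5], [0, 0, 0, 0, 0, 0, 5]])

```text
clock: 37.65
position: [479.6, 312.7, 39.4]
tool_rot: [3.14, -0.0, 1.423]
contact_force: [-2.6, -5.3, 15.2]
opening: 0.707
gripper_force: 30.0
```

Emit:
carry_out(motion=[[0, 0, 0, 0, 0, 0.1, 5], [0, 0, 0, 0, 0, 0.1, 5], [0, 0, 0, 0, 0, 0, 5], [0, 0, 0, 0, 0, 0, 5], [0, 0, 0, 0, 0, 0, 5]])

```text
clock: 38.15
position: [479.7, 312.8, 39.0]
tool_rot: [3.14, -0.0, 1.423]
contact_force: [-8.8, -8.0, 30.0]
opening: 0.705
gripper_force: 30.0
```

Stiff stop at z 39 with 30 N, so the lid should be home. I release, rise and check.

Emit:
carry_out(motion=[[0, 0, 0, 0, 0, -0.2, 5], [0, 0, 0, 0, 0, 0, 7], [0, 0, 0, 0, 0, 0, 8], [0, 0, 0, 0, 0, 0, 8], [0, 0, 0, 0, 0, 0, 8]])

```text
clock: 38.65
position: [478.3, 312.7, 37.1]
tool_rot: [-3.141, 0.0, 1.423]
contact_force: [-0.4, 0.3, 0.4]
opening: 0.908
gripper_force: 0.0
```

Emit:
carry_out(motion=[[0, 0, 0, 0, 0, -2, 8], [0, 0, 0, 0, 0, -4.0, 8], [0, 0, 0, 0, 0, -4, 8], [0, 0, 0, 0, 0, -4, 8.8], [0, 0, 0, 0, 0, -4, 8.8]])

```text
clock: 39.15
position: [478.4, 312.7, 218.9]
tool_rot: [-3.141, 0.0, 1.423]
contact_force: [0.0, -0.1, 0.4]
opening: 1.0
gripper_force: 0.0
```

Emit:
carry_out(motion=[[0, 0, 0, 0, 0, 0, 8.8], [0, 0, 0, 0, 0, 0, 8.8], [0, 0, 0, 0, 0, 0, 8.8], [0, 0, 0, 0, 0, 0, 8.8], [0, 0, 0, 0, 0, 0, 8.8]])

```text
clock: 39.65
position: [478.1, 312.4, 216.0]
tool_rot: [-3.139, 0.001, 1.423]
contact_force: [0.1, 0.9, -0.0]
opening: 0.996
gripper_force: 0.0
```

Run:
```python
from h import *
go([473.5,-372.9,109.7],1.542)
i,im=shot("wrist","w12");_,u=shot("side","s12")
cv2.imwrite("pics/w12e.png",np.hstack([cv2.resize(im[30:245,120:380],(480,397),interpolation=cv2.INTER_CUBIC),cv2.resize(u[95:155,220:280],(320,397),interpolation=cv2.INTER_CUBIC)]))
```

```text
pos [478.1 312.4 216. ] rpy [-3.1390e+00  1.5000e-03  1.4228e+00] shift cm [-67.83   9.68  10.71] turn deg [-0.15  0.08 -6.83] after turn shift [-68.51   1.52  10.63]
```

View pics/w12e.png

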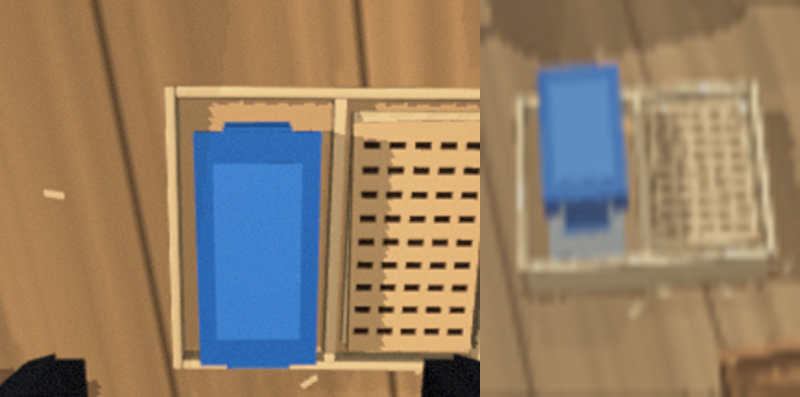

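w12: lid sits square and level on the tub, clips at both ends, the apparent scale at both ends matching home height. To be sure, I probe the lid's top with closed fingers: home is z = 59, unsnapped is 66.

Emit:
carry_out(motion=[[0, 0, 0, 0, 0, 4, 0], [0, 0, 0, 0, 0, 4, 0], [0, 0, 0, 0, 0, 3, 0], [0, 0, 0, 0, 0, 2, 0], [0, 0, 0, 0, 0, 0.5, 0]])

```text
clock: 40.25
position: [476.7, 311.8, 79.6]
tool_rot: [-3.137, 0.003, 1.423]
contact_force: [-0.0, -0.6, 0.2]
opening: 0.568
gripper_force: 0.0
```

Emit:
carry_out(motion=[[0, 0, 0, 0, 0, 0.5, 0], [0, 0, 0, 0, 0, 0.4, 0], [0, 0, 0, 0, 0, 0.3, 0], [0, 0, 0, 0, 0, 0.2, 0], [0, 0, 0, 0, 0, 0, 0]])

```text
clock: 40.75
position: [479.0, 312.8, 69.0]
tool_rot: [3.141, -0.0, 1.423]
contact_force: [-0.9, 0.1, 0.1]
opening: 0.113
gripper_force: 0.0
```

Emit:
carry_out(motion=[[0, 0, 0, 0, 0, 0.1, 0], [0, 0, 0, 0, 0, 0.1, 0], [0, 0, 0, 0, 0, 0, 0], [0, 0, 0, 0, 0, 0, 0], [0, 0, 0, 0, 0, 0, 0]])

```text
clock: 41.25
position: [478.8, 312.7, 66.7]
tool_rot: [3.142, -0.0, 1.423]
contact_force: [-0.2, 0.4, 0.5]
opening: 0.008
gripper_force: 0.0
```

Emit:
carry_out(motion=[[0, 0, 0, 0, 0, 0.2, 0], [0, 0, 0, 0, 0, 0.2, 0], [0, 0, 0, 0, 0, 0, 0], [0, 0, 0, 0, 0, 0, 0], [0, 0, 0, 0, 0, 0, 0]])

```text
clock: 41.75
position: [478.8, 312.7, 62.7]
tool_rot: [3.142, -0.0, 1.423]
contact_force: [0.0, -0.3, -0.1]
opening: 0.01
gripper_force: 0.0
```

Emit:
carry_out(motion=[[0, 0, 0, 0, 0, 0.15, 0], [0, 0, 0, 0, 0, 0.15, 0], [0, 0, 0, 0, 0, 0, 0], [0, 0, 0, 0, 0, 0, 0], [0, 0, 0, 0, 0, 0, 0]])

```text
clock: 42.25
position: [478.8, 312.7, 59.7]
tool_rot: [-3.141, 0.0, 1.423]
contact_force: [0.6, -0.4, -0.5]
opening: 0.005
gripper_force: 0.0
```

Emit:
carry_out(motion=[[0, 0, 0, 0, 0, 0.1, 0], [0, 0, 0, 0, 0, 0.1, 0], [0, 0, 0, 0, 0, 0, 0], [0, 0, 0, 0, 0, 0, 0], [0, 0, 0, 0, 0, 0, 0]])

```text
clock: 42.75
position: [479.0, 312.8, 59.3]
tool_rot: [3.141, 0.0, 1.423]
contact_force: [-4.6, -2.4, 12.6]
opening: 0.003
gripper_force: 6.2
```

Lid top touched at z = 59.3, so it is snapped home. Now fetching the jar.

Emit:
carry_out(motion=[[0, 0, 0, 0, 0, -4, 0], [0, 0, 0, 0, 0, -4, 0], [0, 0, 0, 0, 0, -4, 8.8], [0, 0, 0, 0, 0, -4, 8.8], [0, 0, -6.83, 0, 0, 0, 8.8]])

```text
clock: 43.25
position: [482.1, 314.1, 224.7]
tool_rot: [3.131, -0.005, 1.544]
contact_force: [0.2, 0.3, 0.7]
opening: 0.256
gripper_force: 0.0
```

Emit:
carry_out(motion=[[0, 0, 0, -4.6, -0.13, 0, 8.8], [0, 0, 0, -4.6, -0.13, 0, 8.8], [0, 0, 0, -4.6, -0.13, 0, 8.8], [0, 0, 0, -4.6, -0.13, 0, 8.8], [0, 0, 0, -4.6, -0.13, 0, 8.8]])

```text
clock: 43.75
position: [465.3, 81.4, 217.9]
tool_rot: [3.141, 0.0, 1.543]
contact_force: [0.7, -0.8, -0.0]
opening: 0.707
gripper_force: 0.0
```

Emit:
carry_out(motion=[[0, 0, 0, -4.6, -0.13, 0, 8.8], [0, 0, 0, -4.6, -0.13, 0, 8.8], [0, 0, 0, -4.6, -0.13, 0, 8.8], [0, 0, 0, -4.6, -0.13, 0, 8.8], [0, 0, 0, -4.6, -0.13, 0, 8.8]])

```text
clock: 44.25
position: [452.2, -148.6, 218.0]
tool_rot: [3.141, 0.0, 1.542]
contact_force: [0.5, 0.5, -0.5]
opening: 0.999
gripper_force: 0.0
```

Emit:
carry_out(motion=[[0, 0, 0, -4.6, -0.13, 0, 8.8], [0, 0, 0, -4.6, -0.13, 0, 8.8], [0, 0, 0, -3.8, -0.1, 0, 8.8], [0, 0, 0, 0, 0, 0, 8.8], [0, 0, 0, 0, 0, 0, 8.8]])

```text
clock: 44.75
position: [444.9, -276.9, 217.3]
tool_rot: [-3.141, -0.001, 1.54]
contact_force: [0.0, 0.4, 0.1]
opening: 0.996
gripper_force: 0.0
```

Run:
```python
from h import *
i,im=shot("wrist","w13");go([445.6,-276.5,85.4],1.542)
h=cv2.cvtColor(im,cv2.COLOR_BGR2HSV);cv2.imwrite("pics/w13e.png",cv2.resize(im,(800,600)))
```

```text
pos [ 445.  -276.   217.4] rpy [-3.1411e+00 -1.0000e-03  1.5416e+00] shift cm [-0.06  0.06 13.2 ] turn deg [-0.03 -0.06 -0.02] after turn shift [-0.05  0.06 13.2 ]
```

View pics/w13e.png

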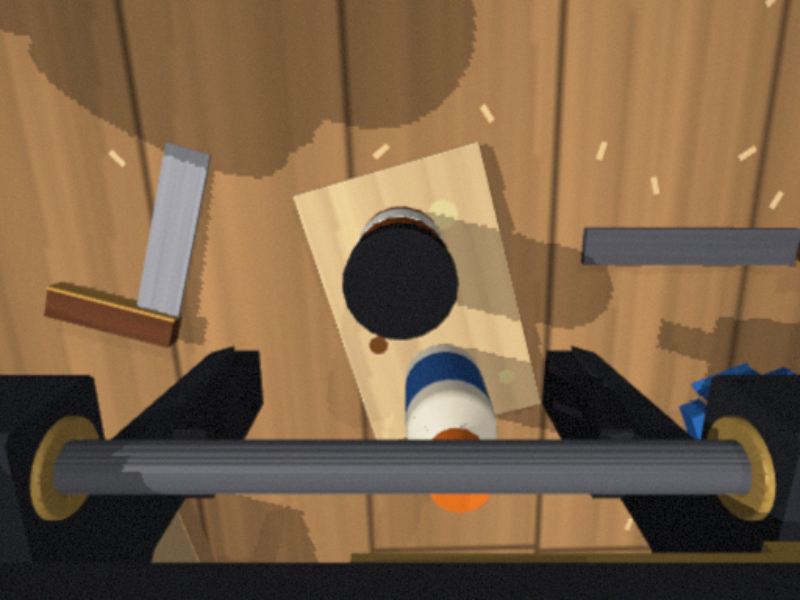

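w13: both stand upright on the board, jar lid centred at (400,282), bottle behind it, try square and rasp untouched.

Emit:
carry_out(motion=[[0, 0, 0, 0, 0.06, 4, 8.8], [0, 0, 0, 0, 0, 4, 8.8], [0, 0, 0, 0, 0, 3, 8.8], [0, 0, 0, 0, 0, 1.5, 8.8], [0, 0, 0, 0, 0, 0.7, 8.8]])

```text
clock: 45.3
position: [445.2, -274.0, 83.9]
tool_rot: [-3.139, -0.003, 1.544]
contact_force: [-0.1, 0.6, 1.0]
opening: 0.999
gripper_force: 0.0
```

Emit:
carry_out(motion=[[0, 0, 0, 0, 0, 0, 8.8], [0, 0, 0, 0, 0, 0, 6.5], [0, 0, 0, 0, 0, 0, 4], [0, 0, 0, 0, 0, 0, 4], [0, 0, 0, 0, 0, 0, 4]])

```text
clock: 45.8
position: [446.1, -276.9, 86.5]
tool_rot: [3.141, 0.001, 1.542]
contact_force: [-1.2, -0.2, 4.2]
opening: 0.672
gripper_force: 29.9
```

Emit:
carry_out(motion=[[0, 0, 0, 0, 0, 0, 4], [0, 0, 0, 0, 0, 0, 4], [0, 0, 0, 0, 0, 0, 4], [0, 0, 0, 0, 0, 0, 4], [0, 0, 0, 0, 0, 0, 4]])

```text
clock: 46.3
position: [446.1, -277.1, 86.4]
tool_rot: [3.141, 0.001, 1.542]
contact_force: [-1.7, 0.5, 6.4]
opening: 0.673
gripper_force: 29.9
```

Emit:
carry_out(motion=[[0, 0, 0, 0, 0, -1.5, 4], [0, 0, 0, 0, 0, -3.0, 4], [0, 0, 0, 0, 0, -3.0, 4], [0, 0, 0, 0, 0, -3.0, 4], [0, 0, 0, 2, 0.7, 0, 4]])

```text
clock: 46.8
position: [455.1, -260.0, 195.1]
tool_rot: [3.136, 0.006, 1.54]
contact_force: [0.7, -0.1, -1.5]
opening: 0.671
gripper_force: 30.0
```

Emit:
carry_out(motion=[[0, 0, 0, 4, 1.5, 0, 4], [0, 0, 0, 4, 1.5, 0, 4], [0, 0, 0, 4, 1.5, 0, 4], [0, 0, 0, 4, 1.5, 0, 4], [0, 0, 0, 4, 1.5, 0, 4]])

```text
clock: 47.3
position: [534.2, -57.2, 190.2]
tool_rot: [-3.141, -0.0, 1.542]
contact_force: [-0.0, -0.3, -1.5]
opening: 0.67
gripper_force: 30.0
```

Emit:
carry_out(motion=[[0, 0, 0, 4, 1.5, 0, 4], [0, 0, 0, 4, 1.5, 0, 4], [0, 0, 0, 4, 1.5, 0, 4], [0, 0, 0, 2.1, 0.83, 0, 4], [0, 0, 0, 0, 0, 0, 4]])

```text
clock: 47.8
position: [591.6, 83.4, 189.8]
tool_rot: [-3.141, -0.001, 1.546]
contact_force: [-0.6, 0.5, -2.9]
opening: 0.671
gripper_force: 30.0
```

Emit:
carry_out(motion=[[0, 0, 0, 0, 0, 2, 4], [0, 0, 0, 0, 0, 3, 4], [0, 0, 0, 0, 0, 3, 4], [0, 0, 0, 0, 0, 1.5, 4], [0, 0, 0, 0, 0, 0.5, 4]])

```text
clock: 48.3
position: [589.7, 79.8, 88.4]
tool_rot: [-3.137, -0.0, 1.541]
contact_force: [-0.3, -0.1, -3.3]
opening: 0.672
gripper_force: 30.0
```

Emit:
carry_out(motion=[[0, 0, 0, 0, 0, 0.3, 4], [0, 0, 0, 0, 0, 0.2, 4], [0, 0, 0, 0, 0, 0, 4], [0, 0, 0, 0, 0, 0, 4], [0, 0, 0, 0, 0, 0, 4]])

```text
clock: 48.8
position: [592.0, 80.4, 86.5]
tool_rot: [3.14, 0.0, 1.542]
contact_force: [0.5, 1.0, -1.5]
opening: 0.673
gripper_force: 30.0
```

Position is right at (592,80.4). About 4 mm left to lower.

Emit:
carry_out(motion=[[0, 0, 0, 0, 0, 0.2, 4], [0, 0, 0, 0, 0, 0.1, 4], [0, 0, 0, 0, 0, 0, 4], [0, 0, 0, 0, 0, 0, 4], [0, 0, 0, 0, 0, 0, 4]])

```text
clock: 49.3
position: [591.5, 80.4, 82.7]
tool_rot: [-3.141, -0.0, 1.542]
contact_force: [-0.4, -0.4, -2.6]
opening: 0.672
gripper_force: 30.0
```

Emit:
carry_out(motion=[[0, 0, 0, 0, 0, 0.1, 4], [0, 0, 0, 0, 0, 0, 4], [0, 0, 0, 0, 0, 0, 4], [0, 0, 0, 0, 0, 0, 4], [0, 0, 0, 0, 0, 0, 4]])

```text
clock: 49.8
position: [591.6, 80.4, 82.5]
tool_rot: [3.141, 0.0, 1.542]
contact_force: [-3.8, 1.0, 5.2]
opening: 0.668
gripper_force: 30.0
```

Emit:
carry_out(motion=[[0, 0, 0, 0, 0, 0, 7], [0, 0, 0, 0, 0, 0, 8.8], [0, 0, 0, 0, 0, 0, 8.8], [0, 0, 0, 0, 0, 0, 8.8], [0, 0, 0, 0, 0, -2.5, 8.8]])

```text
clock: 50.3
position: [588.8, 80.4, 103.4]
tool_rot: [-3.135, -0.0, 1.542]
contact_force: [0.6, -0.7, 0.1]
opening: 0.998
gripper_force: 0.0
```

Emit:
carry_out(motion=[[0, 0, 0, 0, 0, -4, 8.8], [0, 0, 0, 0, 0, -4, 8.8], [0, 0, 0, 0, 0, -4, 8.8], [0, 0, 0, -4.2, -0.9, 0, 8.8], [0, 0, 0, -4.6, -1.06, 0, 8.8]])

```text
clock: 50.8
position: [570.3, -7.0, 228.8]
tool_rot: [3.137, 0.001, 1.546]
contact_force: [-0.1, 0.1, 0.1]
opening: 1.004
gripper_force: 0.0
```

Emit:
carry_out(motion=[[0, 0, 0, -4.6, -1.06, 0, 8.8], [0, 0, 0, -4.6, -1.06, 0, 8.8], [0, 0, 0, -4.6, -1.06, 0, 8.8], [0, 0, 0, -4.6, -1.06, 0, 8.8], [0, 0, 0, -4.6, -1.06, 0, 8.8]])

```text
clock: 51.3
position: [509.1, -237.2, 226.9]
tool_rot: [3.141, 0.0, 1.542]
contact_force: [0.3, 0.3, -1.2]
opening: 1.004
gripper_force: 0.0
```

Emit:
carry_out(motion=[[0, 0, 0, -4.6, -1.06, 0, 8.8], [0, 0, 0, -4.6, -1.06, 0, 8.8], [0, 0, 0, -4.6, -1.06, 0, 8.8], [0, 0, 0, 0, 0, 0, 8.8], [0, 0, 0, 0, 0, 0, 8.8]])

```text
clock: 51.8
position: [473.4, -373.2, 226.3]
tool_rot: [-3.141, -0.001, 1.54]
contact_force: [0.3, 0.1, -0.1]
opening: 0.999
gripper_force: 0.0
```

Emit:
carry_out(motion=[[0, 0, 0, 0, 0, 4, 8.8], [0, 0, 0, 0, 0, 4, 8.8], [0, 0, 0, 0, 0, 2, 8.8], [0, 0, 0, 0, 0, 0.9, 8.8], [0, 0, 0, 0, 0, 0.5, 8.8]])

```text
clock: 52.3
position: [474.5, -371.1, 112.2]
tool_rot: [-3.141, -0.001, 1.544]
contact_force: [-0.1, -0.6, 0.5]
opening: 0.997
gripper_force: 0.0
```

Emit:
carry_out(motion=[[0, 0, 0, 0, 0, 0, 8.8], [0, 0, 0, 0, 0, 0, 8.8], [0, 0, 0, 0, 0, 0, 8.8], [0, 0, 0, 0, 0, 0, 8.8], [0, 0, 0, 0, 0, 0, 8.8]])

```text
clock: 52.8
position: [474.2, -372.7, 113.3]
tool_rot: [3.141, 0.001, 1.542]
contact_force: [0.7, -0.2, 0.6]
opening: 0.997
gripper_force: 0.0
```

Emit:
carry_out(motion=[[0, 0, 0, 0, 0, 0.3, 8], [0, 0, 0, 0, 0, 0, 5], [0, 0, 0, 0, 0, 0, 2], [0, 0, 0, 0, 0, 0, 2], [0, 0, 0, 0, 0, 0, 2]])

```text
clock: 53.3
position: [474.0, -372.5, 109.7]
tool_rot: [-3.142, -0.0, 1.542]
contact_force: [0.9, 0.2, 0.2]
opening: 0.566
gripper_force: 0.0
```

Emit:
carry_out(motion=[[0, 0, 0, 0, 0, 0, 2], [0, 0, 0, 0, 0, 0, 2], [0, 0, 0, 0, 0, 0, 2], [0, 0, 0, 0, 0, 0, 2], [0, 0, 0, 0, 0, 0, 2]])

```text
clock: 53.8
position: [473.9, -372.4, 109.7]
tool_rot: [-3.141, -0.0, 1.542]
contact_force: [-0.8, 0.3, 1.3]
opening: 0.371
gripper_force: 30.0
```

Emit:
carry_out(motion=[[0, 0, 0, 0, 0, -1.5, 2], [0, 0, 0, 0, 0, -3.0, 2], [0, 0, 0, 0, 0, -3.0, 2], [0, 0, 0, 0, 0, -3.0, 2], [0, 0, 0, 2, 0.5, 0, 2]])

```text
clock: 54.3
position: [481.4, -356.0, 220.6]
tool_rot: [3.135, 0.008, 1.54]
contact_force: [0.9, 0.4, -2.1]
opening: 0.376
gripper_force: 30.0
```

Emit:
carry_out(motion=[[0, 0, 0, 4, 1.1, 0, 2], [0, 0, 0, 4, 1.1, 0, 2], [0, 0, 0, 4, 1.1, 0, 2], [0, 0, 0, 4, 1.1, 0, 2], [0, 0, 0, 4, 1.1, 0, 2]])

```text
clock: 54.8
position: [539.8, -151.0, 213.5]
tool_rot: [-3.14, -0.001, 1.542]
contact_force: [0.4, -0.2, -3.0]
opening: 0.372
gripper_force: 30.0
```

Emit:
carry_out(motion=[[0, 0, 0, 4, 1.1, 0, 2], [0, 0, 0, 4, 1.1, 0, 2], [0, 0, 0, 4, 1.1, 0, 2], [0, 0, 0, 3, 0.8, 0, 2], [0, 0, 0, 0.9, 0.33, 0, 2]])

```text
clock: 55.3
position: [588.4, 8.0, 213.5]
tool_rot: [-3.14, -0.002, 1.546]
contact_force: [-0.4, -0.4, -2.7]
opening: 0.379
gripper_force: 30.0
```

Emit:
carry_out(motion=[[0, 0, 0, 0, 0, 2, 2], [0, 0, 0, 0, 0, 3, 2], [0, 0, 0, 0, 0, 3, 2], [0, 0, 0, 0, 0, 1.5, 2], [0, 0, 0, 0, 0, 0.5, 2]])

```text
clock: 55.8
position: [587.2, 3.8, 112.2]
tool_rot: [-3.137, -0.001, 1.542]
contact_force: [-0.2, 0.9, -3.0]
opening: 0.378
gripper_force: 30.0
```

Emit:
carry_out(motion=[[0, 0, 0, 0, 0, 0.3, 2], [0, 0, 0, 0, 0, 0.2, 2], [0, 0, 0, 0, 0, 0, 2], [0, 0, 0, 0, 0, 0, 2], [0, 0, 0, 0, 0, 0, 2]])

```text
clock: 56.3
position: [589.7, 3.3, 110.5]
tool_rot: [3.14, 0.0, 1.542]
contact_force: [0.7, -0.1, -3.3]
opening: 0.376
gripper_force: 30.0
```

Emit:
carry_out(motion=[[0, 0, 0, 0, 0, 0.2, 2], [0, 0, 0, 0, 0, 0.15, 2], [0, 0, 0, 0, 0, 0, 2], [0, 0, 0, 0, 0, 0, 2], [0, 0, 0, 0, 0, 0, 2]])

```text
clock: 56.8
position: [589.2, 3.4, 106.2]
tool_rot: [-3.142, -0.0, 1.542]
contact_force: [-0.2, 0.1, -3.4]
opening: 0.377
gripper_force: 30.0
```

Emit:
carry_out(motion=[[0, 0, 0, 0, 0, 0.1, 2], [0, 0, 0, 0, 0, 0.05, 2], [0, 0, 0, 0, 0, 0, 2], [0, 0, 0, 0, 0, 0, 2], [0, 0, 0, 0, 0, 0, 2]])

```text
clock: 57.3
position: [589.5, 3.3, 105.7]
tool_rot: [3.141, 0.0, 1.542]
contact_force: [-2.9, -0.3, 5.8]
opening: 0.379
gripper_force: 30.0
```

Contact. Release, rise clear and take a final look.

Emit:
carry_out(motion=[[0, 0, 0, 0, 0, 0, 4.5], [0, 0, 0, 0, 0, 0, 6.5], [0, 0, 0, 0, 0, 0, 8.8], [0, 0, 0, 0, 0, 0, 8.8], [0, 0, 0, 0, 0, 0, 8.8]])

```text
clock: 57.8
position: [589.2, 3.4, 104.6]
tool_rot: [-3.142, -0.0, 1.542]
contact_force: [0.0, -0.7, -0.3]
opening: 0.806
gripper_force: 0.0
```

Emit:
carry_out(motion=[[0, 0, 0, 0, 0, -2, 8.8], [0, 0, 0, 0, 0, -3, 8.8], [0, 0, 0, 0, 0, -4, 8.8], [0, 0, 0, 0, 0, -4, 8.8], [0, 0, 0, -3, 0, 0, 8.8]])

```text
clock: 58.3
position: [591.7, -25.0, 241.8]
tool_rot: [3.13, 0.001, 1.546]
contact_force: [0.8, -1.0, 0.4]
opening: 1.002
gripper_force: 0.0
```

Emit:
carry_out(motion=[[0, 0, 0, -4, 0, 0, 8.8], [0, 0, 0, -4, 0, 0, 8.8], [0, 0, 0, -4, 0, 0, 8.8], [0, 0, 0, 0, 0, 0, 8.8], [0, 0, 0, 0, 0, 0, 8.8]])

```text
clock: 58.8
position: [584.6, -147.2, 234.4]
tool_rot: [-3.141, -0.001, 1.54]
contact_force: [0.3, 0.8, -0.2]
opening: 0.996
gripper_force: 0.0
```

Run:
```python
from h import *
_,t=shot("top","t14");i,im=shot("wrist","w14")
cv2.imwrite("pics/end.png",np.hstack([cv2.resize(t[80:260,60:300],(400,300),interpolation=cv2.INTER_CUBIC),cv2.resize(im,(400,300))]))
T=eyes.camera_info("top")
def cen(im,box,lo,hi):
    m=cv2.inRange(cv2.cvtColor(im,cv2.COLOR_BGR2HSV),lo,hi);k=np.zeros_like(m);x0,y0,x1,y1=[int(v/1.5625) for v in box];k[y0:y1,x0:x1]=m[y0:y1,x0:x1]
    return np.array(cv2.minEnclosingCircle(max(cv2.findContours(k,0,2)[0],key=cv2.contourArea))[0])
a=cv2.imread("pics/top0_raw.png")
for n,b,lo,hi,z in (("jar",(285,225,335,280),(0,0,0),(179,255,45),108),("cap",(330,230,375,280),(5,180,150),(18,255,255),135)):
    print(n,[plane(T,cen(q,b,lo,hi),z)[:2].round(1) for q in (a,t)])
```

```text
jar [array([594.5,  77.9]), array([586.1,  76.8])]
cap [array([586.6,  -1.8]), array([586.9,  -2.1])]
```

View pics/end.png

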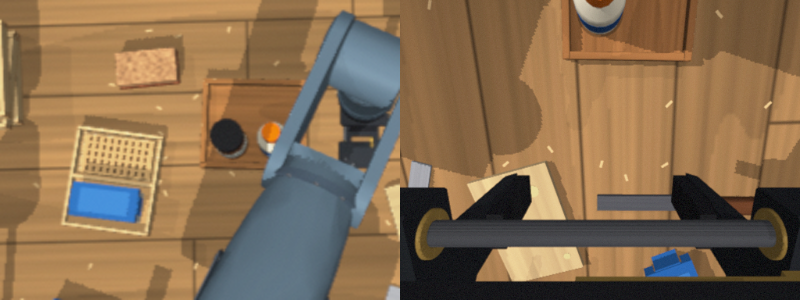

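Final view: bottle and jar stand in the shelf tray at their old places, and the lidded tub is in the bay. The 8 mm jar difference comes from thresholding partial lid pixels; the jar was released at (591.6, 80.4), and its ring is at (591.6, 80.2).

```bash
python3 -c "
from station import env
print(env.job_done())"
```

```text
the job is handed in; nothing more can be done
None
```

The job is handed in, with no verdict returned: the tub is in the job tray's empty bay with its lid snapped home (top probed at z = 59.3 mm), and the bottle and jar are back on their old places in the shelf tray.

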